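# Sort the muddled goods back into the counter display

## Task

A customer has left five small goods muddled along the front of the counter: sort them back into the display. Lay the tent peg flat and lengthwise in the tray of pegs and the closed folding knife flat in the tray of knives, and stand the steel cup upright in the tray with the stack of cups. Drop both round fire-starter pucks flat into the clear gravity tube, the thick one first so that it lies at the bottom and is sold first, and the thin one on top of it.

Things in the scene. Friction and masses are not known exactly. Their poses are not given: they have to be found in the camera images.
- thick_puck_center (a point): The thick fire-starter puck: a solid upright cylinder of pressed brown wood fibre, 42 mm across and 46 mm high, standing on the counter, with a wide dark hole (20 mm) in the middle of its top. The point is its centre, half-way up; z is its axis. About 60 g.
- thin_puck_center (a point): The thin fire-starter puck: as the thick one, 42 mm across but only 32 mm high, with a small dark hole and six scored lines on its top. The point is its centre, half-way up; z is its axis. About 45 g.
- peg_center (a point): Forged dark steel tent peg lying flat, 170 mm long with a round shaft 10 mm thick. The point is the middle of its length, on the shaft's axis, 6 mm above what it lies on; x runs along the shaft from the head (17 mm wide) to the point. A small hook stands 21 mm out to the +y side, 54 to 70 mm from the middle towards the head. About 110 g, balanced within 10 mm of the middle.
- knife_center (a point): Closed folding knife lying flat: wooden handle 95 mm long (x), 20 mm wide (y), 16 mm high, with a steel collar ring (22 mm wide and high) 30 to 42 mm from the middle at the +x end. The point is its centre, 8 mm above what it lies on. About 55 g.
- cup_center (a point): Small plain steel cup, open at the top, standing upright: 55 mm high, 55 mm across at the rim and 49 mm at the foot. The point is its centre, half-way up; z is its axis. About 70 g.
- peg_tray_free (a point): Fixed dark wooden tray, 130 mm (x) by 210 mm (y, long side) outside, walls 8 mm thick, rim 28 mm and floor 8 mm above the counter. This one holds two pegs like the loose one, lying along y by the +x wall. The point is on the tray's floor, in the middle of its free part (about 75 mm in x, 194 mm in y); the middle of the tray lies 16 mm from it towards +x.
- knife_tray_free (a point): Fixed dark wooden tray, 130 mm (x) by 210 mm (y, long side) outside, walls 8 mm thick, rim 28 mm and floor 8 mm above the counter. This one holds two closed folding knives end to end along y by the +x wall (28 mm strip). The point is on the tray's floor, in the middle of its free part (82 mm in x, 194 mm in y); the middle of the tray lies 16 mm from it towards +x.
- cup_tray_free (a point): Fixed dark wooden tray, 130 mm (x) by 210 mm (y, long side) outside, walls 8 mm thick, rim 28 mm and floor 8 mm above the counter. This one holds a stack of three nested steel cups, 57 mm across and 75 mm high, at its +y end, 100 mm from the point. The point is on the tray's floor, in the middle of its free part (114 mm in x, about 125 mm in y).
- tube_floor (a point): Fixed, empty dispenser: clear upright tube, bore 46 mm, on a dark wooden base 110 mm square; metal funnel on top widens from 46 to 66 mm over the last 16 mm; sales window at its foot to -x. The point: on the tube's axis on its inner floor, 10 mm above the counter; funnel rim 106 mm above it. A puck held level by its upper 15 mm, its lower part in the funnel, drops home when let go.
There are look-alikes about, which are no part of the job. What is shaped like the part that bears thin_puck_center but pink, red or turquoise is not meant.

How it is judged:
By the outcome, as a careful person would: the job done as asked, in the order asked, and still so for the second after the job is handed in, with the robot touching nothing.
It also fails if it takes over 134 s, if anything falls off the work surface, if the arm or the gripper's body presses on something with over 40 N, if the wrist force passes 120 N, or if a joint passes its speed limit or range.

## Robot

A 6-joint arm with a two-finger parallel gripper is mounted at the origin on the work surface. World frame = base frame: x ahead of the robot, y to its left, z up, the work surface at z = 0. Lengths are in m, angles in rad, forces in N, time in s.
With the tool pointing down it reaches from about 0.375 to 0.975 m from the base axis. Payload 3.8 kg.
Tool frame: the origin (TCP) lies on the mounting face of the last link; the fingertips stand 173 mm ahead of it and the grasp point (between the pads) lies 155 mm ahead of it; z points along the fingers, y is the line along which they close (so a half turn about z gives the same grasp; the last joint's range is limited). The gripper opens to 85 mm and grips with 20 to 120 N. Pads are 22 mm wide; open, the fingers measure 114 mm over their backs; the gripper's body (76 mm by 85 mm) begins 54 mm behind the grasp point. The pads swing forward as they close: fully open they stand 13 mm farther back than shut.
Start: joints at [-1.321, 0.264, 1.604, -0, 1.274, -0.037], TCP at [0.191, -0.647, 0.405] pointing down, gripper open.
Joint ranges: [-2.63, 2.63], [-0.94, 2.18], [0.31, 2.57], [-1.31, 4.45], [0, 2.66], [-2.55, 2.55]. Speed limits (rad/s): [2.57, 2.57, 3.14, 3.14, 3.14, 3.14].

## Interface

Orientations are given as a rotation vector (axis times angle).
In Python, from workcell import bot gives the robot as it stands.
- The arm moves only by the tool drive_tool, never from a script. Its argument "increments" is a list of rows, each an object with "delta_pos": the shift along the tool's x, y, z in mm, a list of three; "turn": the turn about the tool's z in rad; "jaw": the opening, from -1 (shut) to 1 (fully open). A call has 1 to 8 rows; each row shifts and turns the commanded pose from where the row before left it, along the tool's axes as they then stand; what a row does not reach is not made up. A row lasts 1/12 s, in which the tool goes at most 41.7 mm and 7.16 degrees, less where a joint would pass 70% of its speed; a pose out of reach is approached as far as the arm can. A call is refused whole if a number of a shift passes 41.7 or a number of a turn 0.125, either way. A call with a gripper value outside its range is refused whole. The fingers move at their own pace and stop on an object; "grip_force" is the grip in N (left out, the last holds). Time passes only in rows, so rows that do not move let the fingers close. It gives the time, the measured TCP pose, the force, the opening and the grip force at its end, in the units of the state.
- bot.read_state(): the state, without advancing time (a new reading comes with each control period).
- bot.read_camera(name): name is "side" or "top" or "wrist"; returns a dict with "pixels" (384x512x3 uint8, red, green, blue), "fovy" (degrees; the focal length in pixels is half the picture's height over the tangent of half this angle, whatever the lens; pixels are square), "cx", "cy" (the principal point, pixels), "camera_from_world" (4x4, takes a point from world to camera coordinates); the wrist camera has in their place "hand_eye" (4x4, takes a point from camera to tool coordinates, whose origin is the TCP and whose axes are the flange's). Camera axes: x right, y down, z forward; pixel columns grow to the right and rows downward; lengths in m; the calibration is good to about 2 mm. The wrist camera is an equidistant fisheye: a pixel r from the principal point sees the ray r / f radians off the axis. A picture is of the moment at which its call begins: read the wrist's pose just before it. There is no depth.
- bot.finish_job(): hands the job in; it is judged then, once.
The state is a dict: "time": time; "q": joint angles; "joint_vel": joint speeds; "joint_torque": joint torques, N m; "tool_pos": TCP position; "tcp_rot": TCP orientation; "wrist_force": force on the tool from outside, world axes, zero at the start; "torque": the same for the moment, N m; "width": opening from 0.0 (shut) to 1.0 (fully open); "grip_force": force on a finger pad.
Only numpy, scipy, OpenCV 4.12 (cv2) and the standard library are available. Lean on these libraries where they do the work, as an engineer would, in place of code of your own. Each camera call takes 0.05 s, during which the arm holds its last target. There are 200 camera calls.

## Working session

There is one attempt and no reset: what is moved stays moved. The work goes in short steps, Python scripts to look and compute and a tool call to move; the robot and the scene stay as the last step left them, time stands still between calls to the robot, and variables do not carry over. Pictures are saved under pics/ and viewed, at most 14 in all, crops included, and the job is handed in when it is done.

Besides the shell and the picture viewer there is one more tool, called by a JSON object that holds its "op" and its "data", one argument or row to a line. drive_tool: Moves the arm, as the interface text tells. Its arguments: {"type":"object","properties":{"increments":{"type":"array"},"grip_force":{"type":"number"}},"required":["increments"]}

```bash
mkdir -p pics; ls; cat > h.py <<'E'
import numpy as np, cv2
from workcell import bot
from scipy.spatial.transform import Rotation as R
def f_of(c): return c["pixels"].shape[0]/2/np.tan(np.radians(c["fovy"])/2)
def snap(n,name=None):
    s=bot.read_state(); c=bot.read_camera(n); c["s"]=s
    np.savez("pics/"+(name or n)+".npz",**{k:v for k,v in c.items() if k!="s"},tool_pos=s["tool_pos"],tcp_rot=s["tcp_rot"])
    cv2.imwrite("pics/"+(name or n)+".png",cv2.cvtColor(c["pixels"],cv2.COLOR_RGB2BGR)); return c
def load(name): return dict(np.load("pics/"+name+".npz"))
def ray(c,u,v):
    f=float(f_of(c)); x=np.array([u-c["cx"],v-c["cy"]],float)
    if "hand_eye" in c:
        r=np.hypot(*x); t=r/f; d=np.array([*(x/max(r,1e-9)*np.sin(t)),np.cos(t)])
        Rt=R.from_rotvec(c["tcp_rot"]).as_matrix(); H=c["hand_eye"]
        return Rt@H[:3,3]+c["tool_pos"], Rt@H[:3,:3]@d
    T=np.linalg.inv(c["camera_from_world"]); d=np.array([*(x/f),1.]); d/=np.linalg.norm(d)
    return T[:3,3],T[:3,:3]@d
def onz(c,u,v,z):
    o,d=ray(c,u,v); return o+d*(z-o[2])/d[2]
def tri(a,b):
    (o1,d1),(o2,d2)=a,b
    t=np.linalg.lstsq(np.c_[d1,-d2],o2-o1,rcond=None)[0]; p,q=o1+t[0]*d1,o2+t[1]*d2
    return (p+q)/2,np.linalg.norm(p-q)
def proj(c,P):
    P=np.asarray(P,float);f=float(f_of(c))
    if "hand_eye" in c:
        Rt=R.from_rotvec(c["tcp_rot"]).as_matrix();H=c["hand_eye"]
        p=H[:3,:3].T@(Rt.T@(P-c["tool_pos"])-H[:3,3]); r=np.hypot(p[0],p[1]);t=np.arctan2(r,p[2])
        return p[:2]/r*t*f+[c["cx"],c["cy"]]
    p=(c["camera_from_world"]@np.r_[P,1])[:3]; return p[:2]/p[2]*f+[c["cx"],c["cy"]]
E
python3 - <<'E'
from h import *
np.set_printoptions(precision=4,suppress=True)
ims=[]
for n in ["side","top","wrist"]:
    c=snap(n); print(n,c["fovy"],c["cx"],c["cy"])
    if n!="wrist": print(np.linalg.inv(c["camera_from_world"]))
    else: print(c["hand_eye"],c["s"])
E
```

```text
pics
side 56.283527438647326 251.77960146713554 189.6008556528358
[[ 0.6983 -0.3744  0.6101 -0.1233]
 [-0.7157 -0.3544  0.6018 -0.5807]
 [-0.0091 -0.8569 -0.5154  0.5399]
 [ 0.      0.      0.      1.    ]]
top 52.285268053571016 255.50684669074033 180.9069645380711
[[ 0.0257 -0.9893  0.1433  0.3074]
 [-0.9996 -0.0271 -0.008  -0.0021]
 [ 0.0118 -0.1431 -0.9896  0.9539]
 [ 0.      0.      0.      1.    ]]
wrist 65.70646984690485 257.9247777854808 195.6740509460559
[[ 0.0004 -0.9539 -0.3003  0.0758]
 [ 1.      0.0004  0.0002  0.0007]
 [-0.0001 -0.3003  0.9539  0.0294]
 [ 0.      0.      0.      1.    ]] {'time': 0.1, 'q': array([-1.3209,  0.2647,  1.6053,  0.    ,  1.2737, -0.0369]), 'joint_vel': array([-0.0005, -0.0023, -0.0042,  0.0012, -0.0016,  0.0005]), 'joint_torque': array([  0.0005, -51.6705, -36.8588,   0.0001,   0.0063,  -0.    ]), 'tool_pos': array([ 0.1909, -0.6471,  0.4035]), 'tcp_rot': array([-3.1073, -0.4487,  0.0003]), 'wrist_force': array([-0.5826, -0.0369, -0.9237]), 'torque': array([0.0076, 0.0186, 0.0124]), 'grip_force': 0.0, 'width': 0.9995456497402986}
```

View pics/top.png

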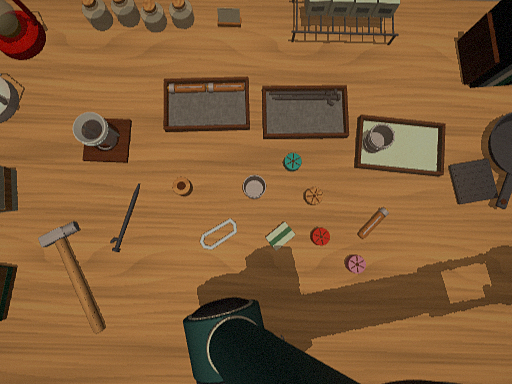

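View pics/side.png

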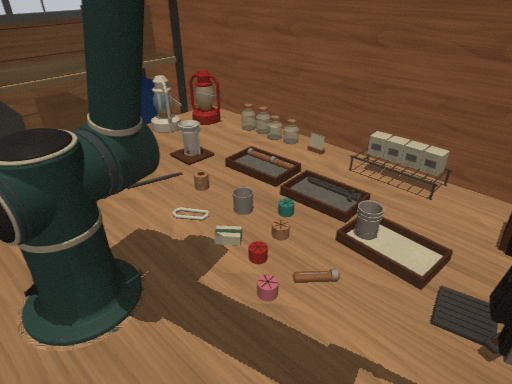

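The top view shows the thick puck at (182,186), thin puck at (313,196), cup (254,187), peg (127,217) and knife (373,222). The knife tray is at (206,104), peg tray (305,111), cup tray (400,145) and tube funnel (92,127).
The thin puck could be mistaken for: turquoise (292,161), red (320,236), pink (356,264) and the thick puck (182,186). By the description, the brown scored one at (313,196) is the right one. I'll check it in one close crop.

```bash
python3 - <<'E'
from h import *
for n,(a,b,w,h),s in [("top",(75,70,380,200),2.1),("side",(120,110,340,200),2.3)]:
    im=cv2.imread(f"pics/{n}.png")[b:b+h,a:a+w]
    im=cv2.resize(im,None,fx=s,fy=s,interpolation=cv2.INTER_CUBIC)
    for x in range((a//20+1)*20,a+w,20): cv2.putText(im,str(x),(int((x-a)*s)-8,8),0,.3,(255,255,255)); cv2.line(im,(int((x-a+.5)*s),10),(int((x-a+.5)*s),14),(255,255,255))
    for y in range((b//20+1)*20,b+h,20): cv2.putText(im,str(y),(0,int((y-b)*s)+4),0,.3,(255,255,255)); cv2.line(im,(20,int((y-b+.5)*s)),(24,int((y-b+.5)*s)),(255,255,255))
    cv2.imwrite(f"pics/{n}_c.png",im)
E
```

```text
(no output)
```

View pics/top_c.png

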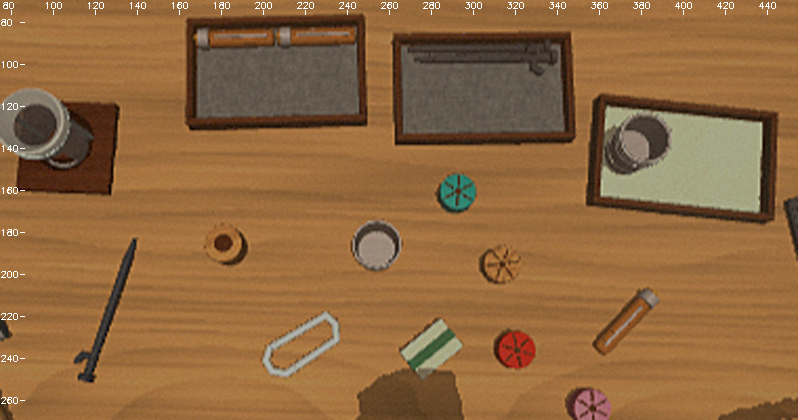

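View pics/side_c.png

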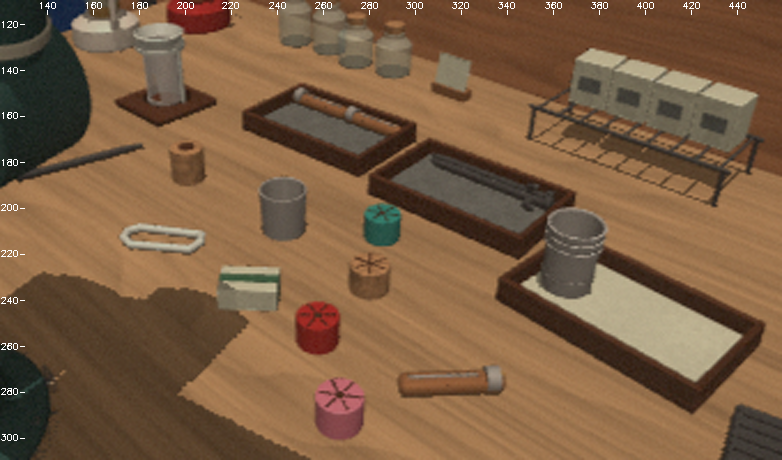

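```bash
python3 - <<'E'
from h import *
np.set_printoptions(precision=4,suppress=True)
t,s=load("top"),load("side")
T=lambda x,y:(x/2.1+75-.5+.0,y/2.1+70-.5); S=lambda x,y:(x/2.3+120-.5,y/2.3+110-.5)
# two-view points
prs={"thick top hole":((223,242),(186,147)),"thin top centre":((502,263),(370,263)),"cup rim":((377,242),(283,191)),
"knife ring end":((650,298),(498,379)),"knife other end":((602,346),(406,384)),"funnel rim":((34,124),(159,37)),
"peg point":((135,240),(141,147)),
"ktray c +x-y rim":((362,15),(416,127)),"ktray -x-y rim":((366,124),(362,163)),"ktray -x+y":((188,129),(244,115)),
"ptray -x-y":((574,137),(519,248)),"ptray +x-y":((570,33),(576,195)),"ptray -x+y":((397,143),(371,180)),
"ctray -x-y":((771,220),(694,401)),"ctray +x-y":((777,113),(763,326)),"ctray -x+y":((587,205),(498,284)),
"base -x-y":((112,194),(162,117))}
for k,(a,b) in prs.items():
    p,e=tri(ray(t,*T(*a)),ray(s,*S(*b))); print(k,p,"gap %.4f"%e)
for k,p in {"peg head":(88,379),"peg point":(135,240),"hook":(80,358)}.items(): print(k,onz(t,*T(*p),.006))
for k,ps in {"k":[(187,20),(362,15),(366,124),(188,129)],"p":[(393,34),(570,33),(574,137),(397,143)],"c":[(598,95),(777,113),(771,220),(587,205)]}.items():
    q=np.array([onz(t,*T(*p),.028) for p in ps]);print(k,q[:,:2].tolist(),q.mean(0))
E
```

```text
thick top hole [0.424  0.1655 0.0469] gap 0.0023
thin top centre [ 0.4111 -0.1477  0.0331] gap 0.0008
cup rim [ 0.4277 -0.0053  0.0526] gap 0.0029
knife ring end [ 0.3788 -0.323   0.0118] gap 0.0024
knife other end [ 0.3216 -0.2667  0.0084] gap 0.0005
funnel rim [0.5356 0.3585 0.111 ] gap 0.0017
peg point [0.4293 0.2756 0.0039] gap 0.0020
ktray c +x-y rim [0.705  0.019  0.0219] gap 0.0010
ktray -x-y rim [0.5739 0.0081 0.0226] gap 0.0061
ktray -x+y [0.5607 0.2149 0.0255] gap 0.0048
ptray -x-y [ 0.5633 -0.2333  0.016 ] gap 0.0041
ptray +x-y [ 0.6893 -0.2289  0.0247] gap 0.0002
ptray -x+y [ 0.5512 -0.0278  0.0223] gap 0.0035
ctray -x-y [ 0.4708 -0.4618  0.0161] gap 0.0042
ctray +x-y [ 0.5975 -0.4708  0.0254] gap 0.0018
ctray -x+y [ 0.4854 -0.251   0.0187] gap 0.0059
base -x-y [0.4815 0.2985 0.0227] gap 0.0032
peg head [0.2698 0.3166 0.006 ]
peg point [0.4298 0.2744 0.006 ]
hook [0.293  0.3274 0.006 ]
k [[0.6902787781972285, 0.22471395258359686], [0.7028151833662064, 0.018530248091059735], [0.5700134512292002, 0.010057255943811596], [0.5580821054662912, 0.2157244816239329]] [0.6303 0.1173 0.028 ]
p [[0.6803749758848401, -0.018724510476827418], [0.6879877289546141, -0.22822631851827846], [0.5614656154427378, -0.23193653126562547], [0.5484000977964555, -0.02644834015034514]] [ 0.6196 -0.1263  0.028 ]
c [[0.612875972068428, -0.2605315931776657], [0.5972277666881212, -0.4703939068830915], [0.46997418200566976, -0.4579037045119347], [0.4815880602451359, -0.24624254775992638]] [ 0.5404 -0.3588  0.028 ]
```

```bash
cat >> h.py <<'E'
np.set_printoptions(precision=4,suppress=True)
def plan(x,y,zg,yaw=None,s=None):
    """grasp-point goal; yaw: wanted world angle of the tool y (closing) line, mod pi. Prints turn, and shift in tool axes after the turn (mm)"""
    s=s or bot.read_state(); M=R.from_rotvec(s["tcp_rot"]).as_matrix()
    yy=np.arctan2(M[1,1],M[0,1]); q=s["q"]; turn=0
    tilt=np.degrees(np.arccos(-M[2,2]))
    q1=np.arctan2(y,x)
    opts=[0.] if yaw is None else [-((yaw-yy+np.pi/2)%np.pi-np.pi/2)+k*np.pi for k in(-1,0,1)]
    for turn in opts:
        # q6 sign: yaw=q1 - s6*q6; tool z down so +turn = -yaw
        M2=M@R.from_rotvec([0,0,turn]).as_matrix(); d=np.array([x,y,zg])-(s["tool_pos"]+M2[:,2]*.155)
        q6=q[5]+turn+(q1-q[0])
        print("t=%.2f turn %.3f  q6~%.2f shift"%(s["time"],turn,q6),np.round(M2.T@d*1e3,1),"rows %.1f"%(np.abs(M2.T@d*1e3).max()/41.7),"tilt %.2f grasp"%tilt,s["tool_pos"]+M[:,2]*.155,"w %.3f g %.1f yaw %.3f"%(s["width"],s["grip_force"],yy))
E
python3 - <<'E'
from h import *
s=bot.read_state();print(R.from_rotvec(s["tcp_rot"]).as_matrix())
plan(.424,.1655,.2,0)
E
```

```text
[[ 0.9592  0.2829 -0.0004]
 [ 0.2829 -0.9591  0.0017]
 [ 0.0001 -0.0018 -1.    ]]
t=0.15 turn -4.426  q6~-2.77 shift [-812.3 -233.2   49.9] rows 19.5 tilt 0.10 grasp [ 0.1908 -0.6469  0.2486] w 1.000 g 0.0 yaw -1.284
t=0.15 turn -1.284  q6~0.37 shift [812.3 233.2  49.9] rows 19.5 tilt 0.10 grasp [ 0.1908 -0.6469  0.2486] w 1.000 g 0.0 yaw -1.284
t=0.15 turn 1.858  q6~3.51 shift [-812.3 -233.2   49.9] rows 19.5 tilt 0.10 grasp [ 0.1908 -0.6469  0.2486] w 1.000 g 0.0 yaw -1.284
```

{"op": "drive_tool", "data": {
  "increments": [
    {"delta_pos": [0,0,0],"turn": -0.117,"jaw": 1},
    {"delta_pos": [0,0,0],"turn": -0.117,"jaw": 1},
    {"delta_pos": [0,0,0],"turn": -0.117,"jaw": 1},
    {"delta_pos": [0,0,0],"turn": -0.117,"jaw": 1},
    {"delta_pos": [0,0,0],"turn": -0.117,"jaw": 1},
    {"delta_pos": [0,0,0],"turn": -0.117,"jaw": 1},
    {"delta_pos": [0,0,0],"turn": -0.117,"jaw": 1},
    {"delta_pos": [0,0,0],"turn": -0.117,"jaw": 1}
  ]
}}

```text
time: 0.82
tool_pos: [0.1909, -0.6473, 0.4041]
tcp_rot: [-2.567, -1.81, -0.001]
wrist_force: [-0.5, 0.8, 0.3]
width: 0.999
grip_force: 0.0
```

{"op": "drive_tool", "data": {
  "increments": [
    {"delta_pos": [0,0,0],"turn": -0.117,"jaw": 1},
    {"delta_pos": [0,0,0],"turn": -0.117,"jaw": 1},
    {"delta_pos": [0,0,0],"turn": -0.114,"jaw": 1}
  ]
}}

```text
time: 1.07
tool_pos: [0.1909, -0.6473, 0.4041]
tcp_rot: [-2.214, -2.227, -0.001]
wrist_force: [0.7, -0.6, -0.3]
width: 1.003
grip_force: 0.0
```

{"op": "drive_tool", "data": {
  "increments": [
    {"delta_pos": [39.6,26,0],"turn": 0,"jaw": 1},
    {"delta_pos": [39.6,26,0],"turn": 0,"jaw": 1},
    {"delta_pos": [39.6,26,0],"turn": 0,"jaw": 1},
    {"delta_pos": [39.6,26,0],"turn": 0,"jaw": 1},
    {"delta_pos": [39.6,26,0],"turn": 0,"jaw": 1},
    {"delta_pos": [39.6,26,0],"turn": 0,"jaw": 1},
    {"delta_pos": [39.6,26,0],"turn": 0,"jaw": 1},
    {"delta_pos": [39.6,26,0],"turn": 0,"jaw": 1}
  ]
}}

```text
time: 1.73
tool_pos: [0.3744, -0.3668, 0.4045]
tcp_rot: [-2.222, -2.221, -0.0]
wrist_force: [0.7, -0.1, -0.1]
width: 1.002
grip_force: 0.0
```

```bash
python3 - <<'E'
from h import *
plan(.424,.1655,.25,0); snap("wrist","w1")
E
```

```text
t=1.73 turn -3.142  q6~-2.77 shift [-532.3  -49.6   -0.4] rows 12.8 tilt 0.01 grasp [ 0.3744 -0.3668  0.2495] w 1.002 g 0.0 yaw -0.000
t=1.73 turn -0.000  q6~0.37 shift [532.3  49.6  -0.4] rows 12.8 tilt 0.01 grasp [ 0.3744 -0.3668  0.2495] w 1.002 g 0.0 yaw -0.000
t=1.73 turn 3.141  q6~3.51 shift [-532.3  -49.6   -0.4] rows 12.8 tilt 0.01 grasp [ 0.3744 -0.3668  0.2495] w 1.002 g 0.0 yaw -0.000
```

View pics/w1.png

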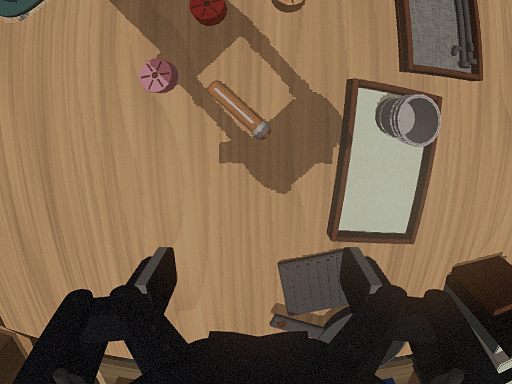

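The wrist view shows the knife from (214,88) to its ring at (260,130), the cup tray with its stack at (410,120), and the red and pink decoys at top left. Next, two more survey stops toward +y.

{"op": "drive_tool", "data": {
  "increments": [
    {"delta_pos": [25,8,0],"turn": 0,"jaw": 1},
    {"delta_pos": [25,8,0],"turn": 0,"jaw": 1},
    {"delta_pos": [25,8,0],"turn": 0,"jaw": 1},
    {"delta_pos": [25,8,0],"turn": 0,"jaw": 1},
    {"delta_pos": [0,0,0],"turn": 0,"jaw": 1},
    {"delta_pos": [0,0,0],"turn": 0,"jaw": 1}
  ]
}}

```text
time: 2.28
tool_pos: [0.406, -0.2679, 0.4045]
tcp_rot: [-2.218, -2.224, 0.0]
wrist_force: [0.2, 0.2, -0.2]
width: 1.0
grip_force: 0.0
```

```bash
python3 - <<'E'
from h import *
plan(.424,.1655,.25); snap("wrist","w2")
E
```

```text
t=2.28 turn 0.000  q6~0.37 shift [433.4  19.2  -0.6] rows 10.4 tilt 0.02 grasp [ 0.406  -0.2679  0.2495] w 1.000 g 0.0 yaw 0.003
```

{"op": "drive_tool", "data": {
  "increments": [
    {"delta_pos": [40,0,0],"turn": 0,"jaw": 1},
    {"delta_pos": [40,0,0],"turn": 0,"jaw": 1},
    {"delta_pos": [40,0,0],"turn": 0,"jaw": 1},
    {"delta_pos": [40,0,0],"turn": 0,"jaw": 1},
    {"delta_pos": [40,0,0],"turn": 0,"jaw": 1},
    {"delta_pos": [40,0,0],"turn": 0,"jaw": 1},
    {"delta_pos": [0,0,0],"turn": 0,"jaw": 1},
    {"delta_pos": [0,0,0],"turn": 0,"jaw": 1}
  ]
}}

```text
time: 3.0
tool_pos: [0.406, -0.0278, 0.4048]
tcp_rot: [2.216, 2.225, -0.0]
wrist_force: [0.6, -0.6, 0.1]
width: 1.002
grip_force: 0.0
```

```bash
python3 - <<'E'
from h import *
plan(.424,.1655,.25); snap("wrist","w3")
E
```

```text
t=3.00 turn 0.000  q6~0.37 shift [193.3  18.7  -0.3] rows 4.6 tilt 0.04 grasp [ 0.4061 -0.0279  0.2498] w 1.002 g 0.0 yaw 0.004
```

View pics/w2.png

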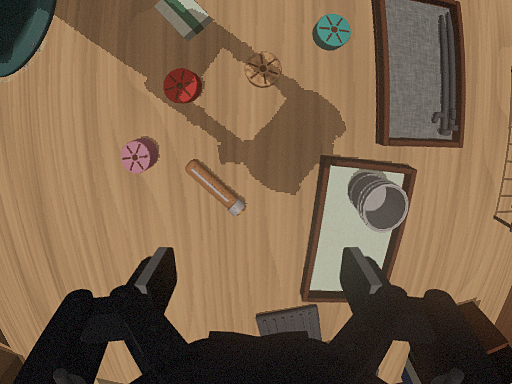

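View pics/w3.png

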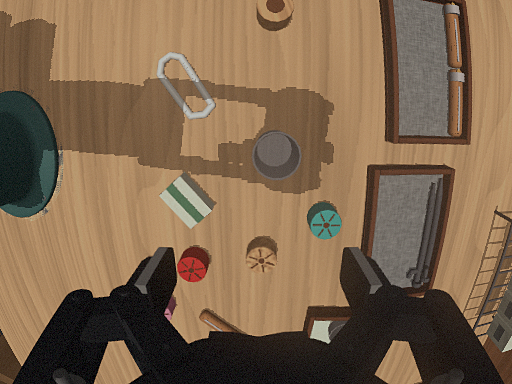

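w2 shows the thin puck's centre at (263,69) and the knife from (190,163) to (240,208). w3 shows it at (262,260), the cup rim at (276,155), the thick puck's hole at (276,11) and both trays' corners. I'll cross-check these.

```bash
python3 - <<'E'
from h import *
t,s,w1,w2,w3=[load(n) for n in("top","side","w1","w2","w3")]
print("thin w2w3",tri(ray(w2,263,69),ray(w3,262,260)))
print("cup rim w3 at .055",onz(w3,276,155,.055))
print("thick w3+top",tri(ray(w3,276,11),ray(t,181,184.9)),onz(w3,276,11,.046))
for a,b in [((214,88),(193,164)),((260,130),(237,208))]:
    print("knife w1w2",tri(ray(w1,*a),ray(w2,*b)),onz(w2,*b,.012))
def corners(c,ps,z=.028):
    q=np.array([onz(c,*p,z)[:2] for p in ps]);v=q[1]-q[0];u=q[2]-q[3]
    print(q.tolist(),"mean",q.mean(0),"yaw of long",np.degrees(np.arctan2(*(-(v+u))[::-1])), np.linalg.norm(v),np.linalg.norm(q[2]-q[1]))
# order +x+y, +x-y, -x-y, -x+y
corners(w2,[(416,167),(391,303),(302,299),(321,156)]) # cup
corners(w3,[(454,167),(438,297),(364,291),(370,166)]) # peg
corners(w2,[(459,0),(463,147),(378,144),(374,0)]) 
corners(w3,[(463,0),(468,143),(388,141),(384,0)])
print("cup tray rim height w1w2",tri(ray(w1,329,241),ray(w2,302,299)),tri(ray(w1,441,97),ray(w2,416,167)))
print("peg tray rim height",tri(ray(w2,463,147),ray(w3,438,297)),tri(ray(w2,378,144),ray(w3,364,291)))
print("stack top",tri(ray(w1,420,121),ray(w2,382,205)))
E
```

```text
thin w2w3 (array([ 0.411 , -0.1502,  0.0308]), np.float64(0.0007782657044816893))
cup rim w3 at .055 [ 0.4251 -0.0064  0.055 ]
thick w3+top (array([0.4288, 0.1717, 0.0006]), np.float64(0.003928282998731011)) [0.4244 0.1559 0.046 ]
knife w1w2 (array([ 0.3186, -0.2683, -0.0061]), np.float64(0.0010630551710858205)) [ 0.3232 -0.2648  0.012 ]
knife w1w2 (array([ 0.3773, -0.3215,  0.0161]), np.float64(0.00243597374026078)) [ 0.3782 -0.3234  0.012 ]
[[0.6130619172520354, -0.26125563291745085], [0.6165327131234888, -0.4788909692333122], [0.4698936163966281, -0.4586823465206383], [0.4808209373515131, -0.25132047641579863]] mean [ 0.5451 -0.3625] yaw of long 88.99485553793801 0.21766301026426005 0.14802504220844798
[[0.6791959360224485, -0.01842292781870128], [0.7104483268460313, -0.23968694083825332], [0.56462514873281, -0.21014515466932626], [0.5455220606310622, -0.022087878690154744]] mean [ 0.6249 -0.1226] yaw of long 97.01339565838036 0.22346023223317937 0.14878547108199403
[[0.6806331043169711, -0.018786962438696875], [0.691010812785992, -0.22939547274363148], [0.5536997351013598, -0.2339360374104663], [0.5460753638890173, -0.050871445306589436]] mean [ 0.6179 -0.1332] yaw of long 92.61822596930233 0.21086403544922433 0.13738613024031499
[[0.6884398345459282, 0.22392295171136672], [0.7003867800431112, 0.01728610697418996], [0.5676291379287879, 0.010671592227484823], [0.5597999711249726, 0.19190602359610243]] mean [0.6291 0.1109] yaw of long 92.91877101993481 0.20698191976510594 0.13292232071811386
cup tray rim height w1w2 (array([ 0.4728, -0.4719,  0.0105]), np.float64(0.0007091927942670063)) (array([ 0.6209, -0.2639,  0.0159]), np.float64(0.0010462774033908645))
peg tray rim height (array([ 0.6925, -0.2284,  0.0376]), np.float64(0.014420800275345775)) (array([ 0.5771, -0.2388, -0.0124]), np.float64(0.011161157315005329))
stack top (array([ 0.5481, -0.2977,  0.078 ]), np.float64(0.0058905401802291455))
```

{"op": "drive_tool", "data": {
  "increments": [
    {"delta_pos": [30,9,0],"turn": 0,"jaw": 1},
    {"delta_pos": [30,9,0],"turn": 0,"jaw": 1},
    {"delta_pos": [0,0,0],"turn": 0,"jaw": 1},
    {"delta_pos": [0,0,0],"turn": 0,"jaw": 1}
  ]
}}

```text
time: 3.38
tool_pos: [0.4246, 0.0302, 0.4046]
tcp_rot: [2.222, 2.221, -0.002]
wrist_force: [0.6, -0.4, -0.2]
width: 1.009
grip_force: 0.0
```

```bash
python3 - <<'E'
from h import *
plan(.424,.1655,.25); snap("wrist","w4")
E
```

```text
t=3.38 turn 0.000  q6~0.37 shift [135.5  -0.6  -0.5] rows 3.2 tilt 0.06 grasp [0.4246 0.03   0.2496] w 1.009 g 0.0 yaw -0.000
```

{"op": "drive_tool", "data": {
  "increments": [
    {"delta_pos": [30,0,0],"turn": 0,"jaw": 1},
    {"delta_pos": [30,0,0],"turn": 0,"jaw": 1},
    {"delta_pos": [30,0,0],"turn": 0,"jaw": 1},
    {"delta_pos": [0,0,0],"turn": 0,"jaw": 1},
    {"delta_pos": [0,0,0],"turn": 0,"jaw": 1}
  ]
}}

```text
time: 3.85
tool_pos: [0.4242, 0.1204, 0.4045]
tcp_rot: [2.221, 2.221, -0.001]
wrist_force: [-1.0, -0.1, -0.1]
width: 0.997
grip_force: 0.0
```

```bash
python3 - <<'E'
from h import *
plan(.424,.1655,.25); snap("wrist","w5")
a,b=[cv2.resize(cv2.imread(f"pics/{n}.png")[:300],None,fx=1,fy=1) for n in("w4","w5")]
cv2.imwrite("pics/w45.png",np.vstack([a,b]))
E
```

```text
t=3.85 turn 0.000  q6~0.37 shift [45.2 -0.1 -0.5] rows 1.1 tilt 0.06 grasp [0.4241 0.1203 0.2495] w 0.997 g 0.0 yaw 0.000
```

View pics/w45.png

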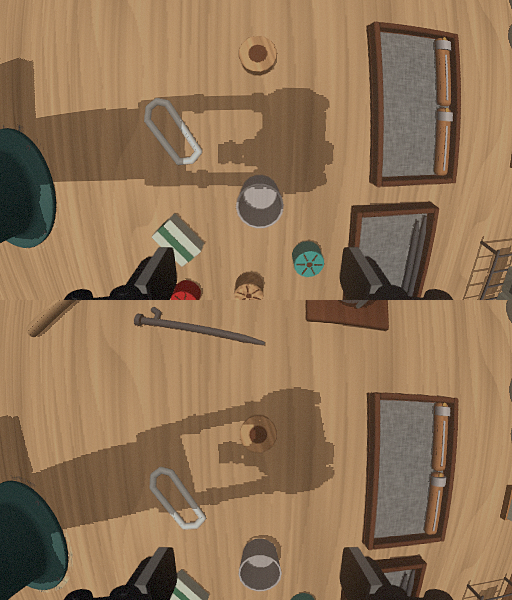

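w4 has the thick puck's hole at (257,53) and the cup. w5 has it at (258,134), with the peg from head (137,20) to point (265,43) and its hook at (158,12), toward +y. The knife tray is clear in both.

```bash
python3 - <<'E'
from h import *
t,s,w4,w5,w3=[load(n) for n in("top","side","w4","w5","w3")]
print("thick w4w5",tri(ray(w4,257,53),ray(w5,258,134)),onz(w5,258,134,.046),"top cam",onz(t,181,184.9,.046))
print("cup w4",onz(w4,260,208,.055),"w3",onz(w3,276,155,.055),"top",onz(t,254,185,.055), tri(ray(w4,260,208),ray(t,254,185)))
a,b=onz(w5,137,20,.006),onz(w5,265,43,.006);print("peg",a,b,(a+b)/2,np.degrees(np.arctan2(*(b-a)[1::-1])),np.linalg.norm(a-b))
q=np.array([onz(w5,u,v,.028) for u,v in[(458,99),(446,249),(363,241),(369,94)]]);print("ktray w5",q[:,:2].tolist(),q.mean(0))
q=np.array([onz(w4,u,v,.028) for u,v in[(462,36),(455,186),(369,183),(369,23)]]);print("ktray w4",q[:,:2].tolist(),q.mean(0))
print("rim height",tri(ray(w4,455,186),ray(w5,446,249)),tri(ray(w4,462,36),ray(w5,458,99)))
E
```

```text
thick w4w5 (array([0.4231, 0.1637, 0.0465]), np.float64(0.0006615326527669558)) [0.4234 0.1637 0.046 ] top cam [0.4247 0.1643 0.046 ]
cup w4 [ 0.4261 -0.0099  0.055 ] w3 [ 0.4251 -0.0064  0.055 ] top [ 0.4279 -0.0062  0.055 ] (array([ 0.4262, -0.0061,  0.0659]), np.float64(0.00043014392429115237))
peg [0.2672 0.3172 0.006 ] [0.4318 0.274  0.006 ] [0.3495 0.2956 0.006 ] -14.724783904492366 0.17024638584326154
ktray w5 [[0.6926862442873718, 0.22325926534320814], [0.7131095298343522, 0.0006105977601485457], [0.5660468341283948, 0.022126640769230044], [0.5564780980587907, 0.21451180957829302]] [0.6321 0.1151 0.028 ]
ktray w4 [[0.7004966597327014, 0.22347570275576717], [0.7046139330106115, 0.010835567354433862], [0.564538937363802, 0.013207879573329043], [0.5571590754864542, 0.21388425654877163]] [0.6317 0.1154 0.028 ]
rim height (array([0.683 , 0.0192, 0.0595]), np.float64(0.005948502449439163)) (array([0.6971, 0.2233, 0.0273]), np.float64(0.006162904353786399))
```

{"op": "drive_tool", "data": {
  "increments": [
    {"delta_pos": [21.8,0,0],"turn": 0,"jaw": 1},
    {"delta_pos": [21.8,0,20],"turn": 0,"jaw": 1},
    {"delta_pos": [0,0,40],"turn": 0,"jaw": 1},
    {"delta_pos": [0,0,40],"turn": 0,"jaw": 1},
    {"delta_pos": [0,0,40],"turn": 0,"jaw": 1},
    {"delta_pos": [0,0,35],"turn": 0,"jaw": 1},
    {"delta_pos": [0,0,26],"turn": 0,"jaw": 1},
    {"delta_pos": [0,0,0],"turn": 0,"jaw": 1}
  ]
}}

```text
time: 4.57
tool_pos: [0.4208, 0.1616, 0.1981]
tcp_rot: [-2.221, -2.215, 0.017]
wrist_force: [-1.7, -1.2, 0.2]
width: 1.0
grip_force: 0.0
```

{"op": "drive_tool", "data": {
  "increments": [
    {"delta_pos": [0,0,0],"turn": 0,"jaw": -1},
    {"delta_pos": [0,0,0],"turn": 0,"jaw": -1},
    {"delta_pos": [0,0,0],"turn": 0,"jaw": -1},
    {"delta_pos": [0,0,0],"turn": 0,"jaw": -1},
    {"delta_pos": [0,0,0],"turn": 0,"jaw": -1},
    {"delta_pos": [0,0,0],"turn": 0,"jaw": -1},
    {"delta_pos": [0,0,0],"turn": 0,"jaw": -1},
    {"delta_pos": [0,0,0],"turn": 0,"jaw": -1}
  ],
  "grip_force": 35
}}

```text
time: 5.23
tool_pos: [0.4254, 0.1651, 0.2064]
tcp_rot: [2.219, 2.22, 0.006]
wrist_force: [0.1, -1.7, 5.6]
width: 0.473
grip_force: 35.0
```

{"op": "drive_tool", "data": {
  "increments": [
    {"delta_pos": [0,0,-20],"turn": 0,"jaw": -1},
    {"delta_pos": [0,0,-41],"turn": 0,"jaw": -1},
    {"delta_pos": [0,20,-41],"turn": 0,"jaw": -1},
    {"delta_pos": [0,30,-41],"turn": 0,"jaw": -1},
    {"delta_pos": [10,30,-41],"turn": 0,"jaw": -1},
    {"delta_pos": [10,30,-20],"turn": 0,"jaw": -1},
    {"delta_pos": [0,0,0],"turn": 0,"jaw": -1},
    {"delta_pos": [0,0,0],"turn": 0,"jaw": -1}
  ]
}}

```text
time: 5.9
tool_pos: [0.5226, 0.1834, 0.3925]
tcp_rot: [2.219, 2.219, 0.009]
wrist_force: [-0.5, 0.2, -1.4]
width: 0.473
grip_force: 36.0
```

{"op": "drive_tool", "data": {
  "increments": [
    {"delta_pos": [0,0,0],"turn": 0,"jaw": -1},
    {"delta_pos": [0,0,0],"turn": 0,"jaw": -1}
  ]
}}

```text
time: 6.07
tool_pos: [0.5195, 0.1825, 0.3876]
tcp_rot: [-2.22, -2.221, 0.004]
wrist_force: [0.6, -0.4, -0.2]
width: 0.469
grip_force: 36.0
```

```bash
python3 - <<'E'
from h import *
plan(.536,.3585,.14,0); snap("wrist","w6")
E
```

```text
t=6.07 turn -3.141  q6~-2.55 shift [-176.2  -17.1   92.4] rows 4.2 tilt 0.16 grasp [0.5191 0.1824 0.2326] w 0.469 g 36.0 yaw 0.000
t=6.07 turn 0.000  q6~0.59 shift [176.2  17.1  92.4] rows 4.2 tilt 0.16 grasp [0.5191 0.1824 0.2326] w 0.469 g 36.0 yaw 0.000
t=6.07 turn 3.142  q6~3.73 shift [-176.2  -17.1   92.4] rows 4.2 tilt 0.16 grasp [0.5191 0.1824 0.2326] w 0.469 g 36.0 yaw 0.000
```

View pics/w6.png

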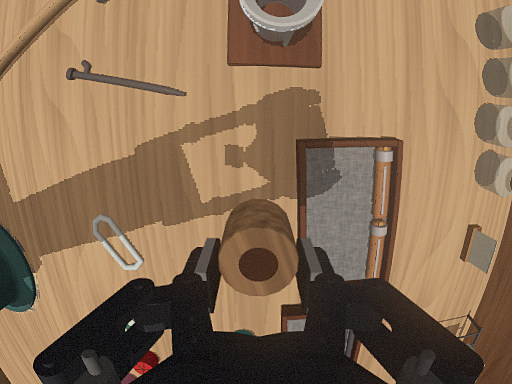

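{"op": "drive_tool", "data": {
  "increments": [
    {"delta_pos": [30,6,0],"turn": 0,"jaw": -1},
    {"delta_pos": [30,6,0],"turn": 0,"jaw": -1},
    {"delta_pos": [20,5,0],"turn": 0,"jaw": -1},
    {"delta_pos": [0,0,0],"turn": 0,"jaw": -1},
    {"delta_pos": [0,0,0],"turn": 0,"jaw": -1},
    {"delta_pos": [0,0,0],"turn": 0,"jaw": -1}
  ]
}}

```text
time: 6.62
tool_pos: [0.537, 0.2624, 0.3876]
tcp_rot: [-2.22, -2.222, 0.004]
wrist_force: [-0.9, 0.7, -0.6]
width: 0.471
grip_force: 36.0
```

```bash
python3 - <<'E'
from h import *
plan(.536,.3585,.14); c=snap("wrist","w7")
im=cv2.imread("pics/w7.png"); print(proj(load("w7"),[.536,.3585,.116]))
hsv=cv2.cvtColor(im,cv2.COLOR_BGR2HSV); m=((hsv[...,1]<40)&(hsv[...,2]>110)).astype(np.uint8)*255
m[:, :150]=0; m[:,400:]=0; m[190:]=0
cs=sorted(cv2.findContours(m,0,1)[0],key=cv2.contourArea)[-1]; e=cv2.fitEllipse(cv2.convexHull(cs)); print(e)
o=im.copy(); cv2.ellipse(o,e,(0,0,255),1); 
cv2.imwrite("pics/w7c.png",cv2.resize(o[0:220,150:420],None,fx=2.6,fy=2.6))
E
```

```text
t=6.62 turn 0.000  q6~0.59 shift [96.5 -0.4 92.5] rows 2.3 tilt 0.15 grasp [0.5367 0.2622 0.2326] w 0.471 g 36.0 yaw 0.001
[258.4677  79.6799]
((259.71075439453125, 78.24398040771484), (86.44937896728516, 89.09522247314453), 89.3666763305664)
```

View pics/w7c.png

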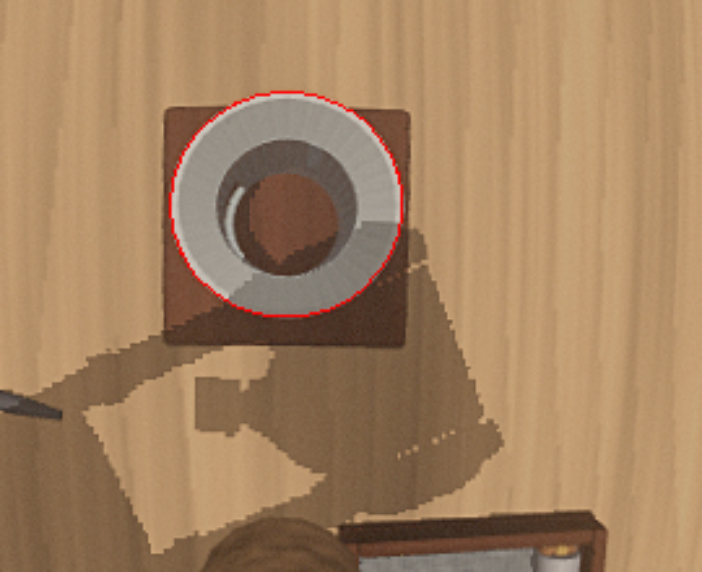

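The ellipse fit follows the funnel rim well, centred at (259.7,78.2). The base corners are visible too.

```bash
python3 - <<'E'
from h import *
w7,w6,t,s=[load(n) for n in ("w7","w6","top","side")]
print("rim w7",onz(w7,259.7,78.2,.116), "tri w7+side",tri(ray(w7,259.7,78.2),ray(s,188.6,125.6)),"tri w7+w6 base corner",tri(ray(w7,150+410/2.6,347/2.6),ray(w6,322,66)))
q=np.array([onz(w7,150+u/2.6,v/2.6,.01) for u,v in[(164,108),(410,110),(405,347),(163,343)]]);print(q.mean(0))
print("held puck top centre at .236:",onz(w6,258,265,.236),"grasp w6",w6["tool_pos"])
plan(.536,.357,.14)
E
```

```text
rim w7 [0.537  0.3597 0.116 ] tri w7+side (array([0.5366, 0.3606, 0.1102]), np.float64(0.0010969621788178051)) tri w7+w6 base corner (array([0.5923, 0.3056, 0.0141]), np.float64(0.0021269059956235776))
[0.5376 0.3599 0.01  ]
held puck top centre at .236: [0.5184 0.1853 0.236 ] grasp w6 [0.5195 0.1825 0.3876]
t=6.67 turn 0.000  q6~0.59 shift [95.2 -0.7 92.8] rows 2.3 tilt 0.12 grasp [0.5369 0.2619 0.2329] w 0.471 g 36.0 yaw -0.000
```

{"op": "drive_tool", "data": {
  "increments": [
    {"delta_pos": [35,0,0],"turn": 0,"jaw": -1},
    {"delta_pos": [35,0,0],"turn": 0,"jaw": -1},
    {"delta_pos": [27.5,0,0],"turn": 0,"jaw": -1},
    {"delta_pos": [0,0,10],"turn": 0,"jaw": -1},
    {"delta_pos": [0,0,20],"turn": 0,"jaw": -1},
    {"delta_pos": [0,0,20],"turn": 0,"jaw": -1},
    {"delta_pos": [0,0,0],"turn": 0,"jaw": -1},
    {"delta_pos": [0,0,0],"turn": 0,"jaw": -1}
  ]
}}

```text
time: 7.33
tool_pos: [0.5372, 0.3588, 0.3369]
tcp_rot: [-2.222, -2.22, 0.007]
wrist_force: [0.0, -0.7, -1.0]
width: 0.472
grip_force: 36.0
```

```bash
python3 - <<'E'
from h import *
plan(.537,.3595,.1555,0); c=snap("wrist","w8")
t=snap("side","s8")
a=cv2.imread("pics/w8.png")[90:370,110:410];b=cv2.imread("pics/s8.png")[80:180,120:240]
cv2.imwrite("pics/c8.png",np.hstack([cv2.resize(a,(428,400)),cv2.resize(b,(372,310)).__class__ and cv2.copyMakeBorder(cv2.resize(b,(372,310)),0,90,0,0,0)]))
E
```

```text
t=7.33 turn -3.143  q6~-2.55 shift [-1.2 -0.5 26.4] rows 0.6 tilt 0.26 grasp [0.5366 0.3584 0.1819] w 0.472 g 36.0 yaw -0.001
t=7.33 turn -0.001  q6~0.59 shift [ 1.2  0.5 26.4] rows 0.6 tilt 0.26 grasp [0.5366 0.3584 0.1819] w 0.472 g 36.0 yaw -0.001
t=7.33 turn 3.141  q6~3.73 shift [-1.2 -0.5 26.4] rows 0.6 tilt 0.26 grasp [0.5366 0.3584 0.1819] w 0.472 g 36.0 yaw -0.001
```

View pics/c8.png

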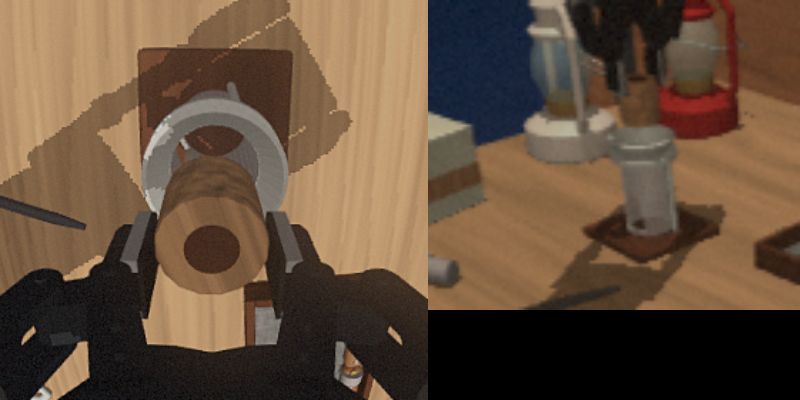

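The puck hangs level above the funnel, centred in both views. I'll lower its foot into the funnel and let go.

{"op": "drive_tool", "data": {
  "increments": [
    {"delta_pos": [1,0,10],"turn": 0,"jaw": -1},
    {"delta_pos": [0,0,10],"turn": 0,"jaw": -1},
    {"delta_pos": [0,0,8],"turn": 0,"jaw": -1},
    {"delta_pos": [0,0,0],"turn": 0,"jaw": -1},
    {"delta_pos": [0,0,0],"turn": 0,"jaw": -1},
    {"delta_pos": [0,0,0],"turn": 0,"jaw": -1}
  ]
}}

```text
time: 7.93
tool_pos: [0.5379, 0.3614, 0.3106]
tcp_rot: [-2.221, -2.221, 0.001]
wrist_force: [-0.0, 0.2, 0.0]
width: 0.472
grip_force: 36.0
```

{"op": "drive_tool", "data": {
  "increments": [
    {"delta_pos": [0,0,0],"turn": 0,"jaw": 0.4},
    {"delta_pos": [0,0,0],"turn": 0,"jaw": 0.4},
    {"delta_pos": [0,0,0],"turn": 0,"jaw": 0.4},
    {"delta_pos": [0,0,0],"turn": 0,"jaw": 0.4},
    {"delta_pos": [0,0,-10],"turn": 0,"jaw": 0.4},
    {"delta_pos": [0,0,-35],"turn": 0,"jaw": 0.4},
    {"delta_pos": [0,0,-35],"turn": 0,"jaw": 1},
    {"delta_pos": [0,0,0],"turn": 0,"jaw": 1}
  ]
}}

```text
time: 8.6
tool_pos: [0.5399, 0.3626, 0.4006]
tcp_rot: [2.219, 2.219, 0.022]
wrist_force: [1.6, 1.4, 2.3]
width: 0.954
grip_force: 0.0
```

```bash
python3 - <<'E'
from h import *
plan(.411,-.1495,.2,0); c=snap("wrist","w9")
t=load("w9"); 
for P in ([.537,.36,.056],[.537,.36,.116],[.537,.36,.10]): print(proj(t,P))
s=snap("side","s9"); d=lambda n:cv2.imread(f"pics/{n}.png").astype(int)
for n in("side","s9"): print(n,d(n)[140:162,184:196].mean((0,1)), d(n)[125:140,182:196].mean((0,1)))
E
```

```text
t=8.60 turn -3.142  q6~-3.49 shift [513.6 131.3  40.2] rows 12.3 tilt 0.81 grasp [0.5417 0.3638 0.2456] w 0.954 g 0.0 yaw 0.000
t=8.60 turn 0.000  q6~-0.35 shift [-513.6 -131.3   40.2] rows 12.3 tilt 0.81 grasp [0.5417 0.3638 0.2456] w 0.954 g 0.0 yaw 0.000
t=8.60 turn 3.142  q6~2.79 shift [513.6 131.3  40.2] rows 12.3 tilt 0.81 grasp [0.5417 0.3638 0.2456] w 0.954 g 0.0 yaw 0.000
[252.1496 179.8227]
[251.7212 195.9589]
[251.8512 191.012 ]
side [ 68.553   81.2765 100.4432] [ 98.0952 110.9048 119.9571]
s9 [57.1742 72.1856 93.1591] [ 88.6286 100.4857 109.0619]
```

```bash
python3 - <<'E'
from h import *
d=lambda n:cv2.imread(f"pics/{n}.png").astype(int)
S=load("side"); print([proj(S,[.537,.36,z]).round(1).tolist() for z in(.01,.056,.1,.116)])
for v in range(116,162,3): print(v,*[d(n)[v:v+2,186:195].mean((0,1)).round() for n in("side","s8","s9")])
w=load("w9");w7=load("w7")
im=d("w9");print("w9 hole/top",[im[v,246:258].mean(0).round() for v in(175,180,185)], [im[180,u] .tolist() for u in range(236,268,4)])
E
```

```text
[[191.9, 153.1], [190.6, 140.7], [189.3, 128.5], [188.8, 123.9]]
116 [ 65.  95. 141.] [39. 60. 86.] [ 60.  89. 132.]
119 [101. 126. 156.] [48. 68. 95.] [ 77. 100. 127.]
122 [150. 169. 178.] [101. 114. 120.] [100. 113. 120.]
125 [125. 140. 150.] [102. 115. 123.] [101. 113. 122.]
128 [82. 94. 99.] [77. 87. 92.] [77. 88. 93.]
131 [102. 115. 123.] [ 96. 108. 116.] [ 95. 108. 115.]
134 [ 94. 106. 118.] [ 88.  99. 110.] [ 88.  99. 110.]
137 [ 93. 104. 116.] [ 87.  98. 110.] [ 84.  95. 107.]
140 [ 92. 104. 116.] [ 88.  99. 111.] [ 76.  88. 102.]
143 [ 91. 103. 117.] [ 86.  97. 110.] [ 67.  83. 103.]
146 [ 89. 101. 113.] [ 83.  93. 104.] [ 65.  82. 103.]
149 [ 81.  92. 106.] [76. 85. 97.] [63. 80. 99.]
152 [ 64.  78. 100.] [55. 65. 80.] [ 66.  82. 102.]
155 [56. 68. 88.] [51. 63. 83.] [51. 64. 83.]
158 [33. 49. 82.] [31. 46. 77.] [29. 46. 77.]
161 [27. 42. 71.] [26. 40. 67.] [27. 40. 67.]
w9 hole/top [array([33., 42., 63.]), array([32., 44., 64.]), array([36., 48., 72.])] [[58, 87, 120], [62, 91, 125], [35, 54, 74], [30, 47, 65], [36, 46, 66], [28, 40, 59], [38, 44, 60], [63, 90, 125]]
```

The thick puck is home: the side view changed exactly between z=0.01 and 0.056 in the tube, and the hole shows on the axis in the wrist view. Next, the thin puck.

{"op": "drive_tool", "data": {
  "increments": [
    {"delta_pos": [-25,-6,0],"turn": 0,"jaw": 0.4},
    {"delta_pos": [-40,-10,0],"turn": 0,"jaw": 0.4},
    {"delta_pos": [-40,-10,0],"turn": 0,"jaw": 0.4},
    {"delta_pos": [-40,-10,0],"turn": 0,"jaw": 0.4},
    {"delta_pos": [-40,-10,0],"turn": 0,"jaw": 0.4},
    {"delta_pos": [-40,-10,0],"turn": 0,"jaw": 0.4},
    {"delta_pos": [-40,-10,0],"turn": 0,"jaw": 0.4},
    {"delta_pos": [-40,-10,0],"turn": 0,"jaw": 0.4}
  ]
}}

```text
time: 9.37
tool_pos: [0.4604, 0.0548, 0.3896]
tcp_rot: [-2.22, -2.221, 0.002]
wrist_force: [-0.0, -0.6, 0.0]
width: 0.7
grip_force: 0.0
```

{"op": "drive_tool", "data": {
  "increments": [
    {"delta_pos": [-40,-10,0],"turn": 0,"jaw": 0.4},
    {"delta_pos": [-40,-10,0],"turn": 0,"jaw": 0.4},
    {"delta_pos": [-40,-10,0],"turn": 0,"jaw": 0.4},
    {"delta_pos": [-40,-10,0],"turn": 0,"jaw": 0.4},
    {"delta_pos": [-25,-6,0],"turn": 0,"jaw": 0.4},
    {"delta_pos": [0,0,0],"turn": 0,"jaw": 0.4},
    {"delta_pos": [0,0,0],"turn": 0,"jaw": 0.4},
    {"delta_pos": [0,0,0],"turn": 0,"jaw": 0.4}
  ]
}}

```text
time: 10.03
tool_pos: [0.4156, -0.1283, 0.39]
tcp_rot: [-2.221, -2.219, 0.0]
wrist_force: [-0.8, -0.0, -0.2]
width: 0.701
grip_force: 0.0
```

```bash
python3 - <<'E'
from h import *
plan(.411,-.1495,.037)
w3=load("w3");print(onz(w3,325,222,.032),onz(w3,192,266,.032),onz(w3,262,260,.032))
E
```

```text
t=10.03 turn 0.000  q6~-0.35 shift [-21.6  -4.1 198. ] rows 4.7 tilt 0.10 grasp [ 0.4154 -0.1281  0.235 ] w 0.701 g 0.0 yaw -0.001
[ 0.491  -0.0951  0.032 ] [ 0.3163 -0.1611  0.032 ] [ 0.4114 -0.1495  0.032 ]
```

{"op": "drive_tool", "data": {
  "increments": [
    {"delta_pos": [-21.5,-4,0],"turn": 0,"jaw": 0.4},
    {"delta_pos": [0,0,38],"turn": 0,"jaw": 0.4},
    {"delta_pos": [0,0,40],"turn": 0,"jaw": 0.4},
    {"delta_pos": [0,0,40],"turn": 0,"jaw": 0.4},
    {"delta_pos": [0,0,40],"turn": 0,"jaw": 0.4},
    {"delta_pos": [0,0,26],"turn": 0,"jaw": 0.4},
    {"delta_pos": [0,0,14],"turn": 0,"jaw": 0.4},
    {"delta_pos": [0,0,0],"turn": 0,"jaw": 0.4}
  ]
}}

```text
time: 10.7
tool_pos: [0.4099, -0.1476, 0.1887]
tcp_rot: [-2.212, -2.218, 0.005]
wrist_force: [0.5, 0.4, 0.7]
width: 0.698
grip_force: 0.0
```

{"op": "drive_tool", "data": {
  "increments": [
    {"delta_pos": [0,0,0],"turn": 0,"jaw": 0.4},
    {"delta_pos": [0,0,0],"turn": 0,"jaw": -1},
    {"delta_pos": [0,0,0],"turn": 0,"jaw": -1},
    {"delta_pos": [0,0,0],"turn": 0,"jaw": -1},
    {"delta_pos": [0,0,0],"turn": 0,"jaw": -1},
    {"delta_pos": [0,0,0],"turn": 0,"jaw": -1}
  ]
}}

```text
time: 11.2
tool_pos: [0.4132, -0.1504, 0.1946]
tcp_rot: [2.22, 2.219, 0.003]
wrist_force: [0.9, 3.0, 6.6]
width: 0.467
grip_force: 35.9
```

```bash
python3 - <<'E'
from h import *
plan(.537,.3595,.235)
E
```

```text
t=11.20 turn 0.000  q6~0.59 shift [ 509.9  123.8 -195.4] rows 12.2 tilt 0.23 grasp [ 0.4138 -0.1505  0.0396] w 0.467 g 35.9 yaw -0.000
```

{"op": "drive_tool", "data": {
  "increments": [
    {"delta_pos": [0,0,-20],"turn": 0,"jaw": -1},
    {"delta_pos": [0,0,-40],"turn": 0,"jaw": -1},
    {"delta_pos": [0,0,-40],"turn": 0,"jaw": -1},
    {"delta_pos": [10,2,-40],"turn": 0,"jaw": -1},
    {"delta_pos": [25,5,-35],"turn": 0,"jaw": -1},
    {"delta_pos": [39,9.5,-20],"turn": 0,"jaw": -1},
    {"delta_pos": [39,9.5,0],"turn": 0,"jaw": -1},
    {"delta_pos": [39,9.5,0],"turn": 0,"jaw": -1}
  ]
}}

```text
time: 11.87
tool_pos: [0.4471, -0.0009, 0.3883]
tcp_rot: [2.22, 2.215, 0.007]
wrist_force: [1.3, -1.1, -0.7]
width: 0.467
grip_force: 35.7
```

{"op": "drive_tool", "data": {
  "increments": [
    {"delta_pos": [39,9.5,0],"turn": 0,"jaw": -1},
    {"delta_pos": [39,9.5,0],"turn": 0,"jaw": -1},
    {"delta_pos": [39,9.5,0],"turn": 0,"jaw": -1},
    {"delta_pos": [39,9.5,0],"turn": 0,"jaw": -1},
    {"delta_pos": [39,9.5,0],"turn": 0,"jaw": -1},
    {"delta_pos": [39,9.5,0],"turn": 0,"jaw": -1},
    {"delta_pos": [39,9.5,0],"turn": 0,"jaw": -1},
    {"delta_pos": [39,9.5,0],"turn": 0,"jaw": -1}
  ]
}}

```text
time: 12.53
tool_pos: [0.5225, 0.312, 0.3853]
tcp_rot: [2.221, 2.221, 0.001]
wrist_force: [1.4, -0.8, 0.3]
width: 0.47
grip_force: 35.7
```

{"op": "drive_tool", "data": {
  "increments": [
    {"delta_pos": [39,9.5,0],"turn": 0,"jaw": -1},
    {"delta_pos": [0,0,0],"turn": 0,"jaw": -1},
    {"delta_pos": [0,0,0],"turn": 0,"jaw": -1},
    {"delta_pos": [0,0,0],"turn": 0,"jaw": -1}
  ]
}}

```text
time: 12.87
tool_pos: [0.5318, 0.3488, 0.3846]
tcp_rot: [2.221, 2.222, -0.002]
wrist_force: [1.1, -0.8, -0.4]
width: 0.471
grip_force: 35.7
```

```bash
python3 - <<'E'
from h import *
plan(.537,.3595,.145); snap("wrist","w10")
im=cv2.imread("pics/w10.png"); w=load("w10")
# held puck: brown blob between the fingers
P=w["tool_pos"]-[0,0,.160]; print("expected top centre px",proj(w,P))
g=cv2.cvtColor(im,cv2.COLOR_BGR2GRAY)[200:340,190:330]
c=cv2.HoughCircles(cv2.medianBlur(g,3),cv2.HOUGH_GRADIENT,1,20,param1=80,param2=18,minRadius=25,maxRadius=50);print(None if c is None else c[0][:3]+[190,200,0])
E
```

```text
t=12.87 turn 0.000  q6~0.59 shift [11.   5.4 84.6] rows 2.0 tilt 0.08 grasp [0.5317 0.3486 0.2296] w 0.471 g 35.7 yaw 0.001
expected top centre px [259.6718 261.1044]
[[263.5 256.5  33.8]
 [257.5 295.5  40.4]]
```

{"op": "drive_tool", "data": {
  "increments": [
    {"delta_pos": [11,5.4,0],"turn": 0,"jaw": -1},
    {"delta_pos": [0,0,20],"turn": 0,"jaw": -1},
    {"delta_pos": [0,0,25],"turn": 0,"jaw": -1},
    {"delta_pos": [0,0,15],"turn": 0,"jaw": -1},
    {"delta_pos": [0,0,12],"turn": 0,"jaw": -1},
    {"delta_pos": [0,0,12],"turn": 0,"jaw": -1},
    {"delta_pos": [0,0,0],"turn": 0,"jaw": -1},
    {"delta_pos": [0,0,0],"turn": 0,"jaw": -1}
  ]
}}

```text
time: 13.58
tool_pos: [0.5375, 0.3598, 0.3007]
tcp_rot: [-2.222, -2.221, 0.001]
wrist_force: [0.2, -0.0, 0.2]
width: 0.47
grip_force: 35.7
```

```bash
python3 - <<'E'
from h import *
s=bot.read_state();plan(.537,.3595,.145,s=s);print(s["wrist_force"])
E
```

```text
t=13.58 turn 0.000  q6~0.59 shift [-0.2 -0.4  0.7] rows 0.0 tilt 0.04 grasp [0.5374 0.3597 0.1457] w 0.470 g 35.7 yaw -0.001
[ 0.1617 -0.0076  0.1867]
```

{"op": "drive_tool", "data": {
  "increments": [
    {"delta_pos": [0,0,0],"turn": 0,"jaw": 0.4},
    {"delta_pos": [0,0,0],"turn": 0,"jaw": 0.4},
    {"delta_pos": [0,0,0],"turn": 0,"jaw": 0.4},
    {"delta_pos": [0,0,0],"turn": 0,"jaw": 0.4},
    {"delta_pos": [0,0,0],"turn": 0,"jaw": 0.4},
    {"delta_pos": [0,0,-20],"turn": 0,"jaw": 0.4},
    {"delta_pos": [0,0,-40],"turn": 0,"jaw": 0.4},
    {"delta_pos": [0,0,-35],"turn": 0,"jaw": 0.4}
  ]
}}

```text
time: 14.25
tool_pos: [0.5369, 0.3599, 0.3958]
tcp_rot: [-2.221, -2.221, 0.005]
wrist_force: [0.5, 0.7, 1.0]
width: 0.698
grip_force: 0.0
```

{"op": "drive_tool", "data": {
  "increments": [
    {"delta_pos": [-30,-32,0],"turn": 0,"jaw": 0},
    {"delta_pos": [-30,-38,0],"turn": 0,"jaw": 0},
    {"delta_pos": [0,-38,0],"turn": 0,"jaw": 0},
    {"delta_pos": [0,-38,0],"turn": 0,"jaw": 0},
    {"delta_pos": [0,-30,0],"turn": 0,"jaw": 0},
    {"delta_pos": [0,0,0],"turn": 0,"jaw": 0},
    {"delta_pos": [0,0,0],"turn": 0,"jaw": 0}
  ]
}}

```text
time: 14.83
tool_pos: [0.3671, 0.3058, 0.3965]
tcp_rot: [2.219, 2.223, 0.002]
wrist_force: [-0.5, 0.3, -0.4]
width: 0.498
grip_force: 0.0
```

```bash
python3 - <<'E'
from h import *
plan(.3495,.2956,.1,1.314); snap("side","s10"); snap("top","t10"); snap("wrist","w11")
d=lambda n:cv2.imread(f"pics/{n}.png")
a,b=cv2.resize(d("s10")[100:180,140:240],None,fx=4,fy=4),cv2.resize(d("t10")[80:200,50:170],None,fx=2.667,fy=2.667)
cv2.imwrite("pics/c10.png",np.hstack([a,b]))
for v in range(119,158,3): print(v,*[d(n)[v:v+2,186:195].mean((0,1)).round() for n in("s9","s10")])
E
```

```text
t=14.83 turn -4.454  q6~-3.75 shift [-14.7  14.6 141.5] rows 3.4 tilt 0.09 grasp [0.3673 0.3059 0.2415] w 0.498 g 0.0 yaw 0.002
t=14.83 turn -1.312  q6~-0.61 shift [ 14.7 -14.6 141.5] rows 3.4 tilt 0.09 grasp [0.3673 0.3059 0.2415] w 0.498 g 0.0 yaw 0.002
t=14.83 turn 1.829  q6~2.53 shift [-14.7  14.6 141.5] rows 3.4 tilt 0.09 grasp [0.3673 0.3059 0.2415] w 0.498 g 0.0 yaw 0.002
119 [ 77. 100. 127.] [ 95. 119. 148.]
122 [100. 113. 120.] [141. 160. 167.]
125 [101. 113. 122.] [118. 132. 141.]
128 [77. 88. 93.] [76. 86. 91.]
131 [ 95. 108. 115.] [ 94. 108. 115.]
134 [ 88.  99. 110.] [ 79.  93. 106.]
137 [ 84.  95. 107.] [ 77.  90. 106.]
140 [ 76.  88. 102.] [ 79.  92. 106.]
143 [ 67.  83. 103.] [ 67.  84. 103.]
146 [ 65.  82. 103.] [ 65.  83. 103.]
149 [63. 80. 99.] [63. 80. 99.]
152 [ 66.  82. 102.] [ 66.  82. 102.]
155 [51. 64. 83.] [52. 64. 84.]
```

The thin puck lies on the thick one: the side view changed only in rows 132–140, which is z≈0.056–0.088. Next, the peg.

{"op": "drive_tool", "data": {
  "increments": [
    {"delta_pos": [0,0,10],"turn": -0.119,"jaw": 0},
    {"delta_pos": [0,0,20],"turn": -0.119,"jaw": 0},
    {"delta_pos": [0,0,20],"turn": -0.119,"jaw": 0},
    {"delta_pos": [0,0,20],"turn": -0.119,"jaw": 0},
    {"delta_pos": [0,0,20],"turn": -0.119,"jaw": 0},
    {"delta_pos": [0,0,10],"turn": -0.119,"jaw": 0},
    {"delta_pos": [0,0,0],"turn": -0.119,"jaw": 0},
    {"delta_pos": [0,0,0],"turn": -0.119,"jaw": 0}
  ]
}}

```text
time: 15.65
tool_pos: [0.3693, 0.3056, 0.2944]
tcp_rot: [-0.949, -2.993, 0.004]
wrist_force: [0.2, 0.2, -0.0]
width: 0.499
grip_force: 0.0
```

{"op": "drive_tool", "data": {
  "increments": [
    {"delta_pos": [0,0,0],"turn": -0.12,"jaw": 0},
    {"delta_pos": [0,0,0],"turn": -0.12,"jaw": 0},
    {"delta_pos": [0,0,0],"turn": -0.12,"jaw": 0},
    {"delta_pos": [14.7,-14.6,0],"turn": 0,"jaw": 0},
    {"delta_pos": [0,0,0],"turn": 0,"jaw": 0},
    {"delta_pos": [0,0,0],"turn": 0,"jaw": 0}
  ]
}}

```text
time: 16.15
tool_pos: [0.351, 0.2954, 0.2957]
tcp_rot: [-0.407, -3.115, 0.001]
wrist_force: [-0.4, 0.1, 0.5]
width: 0.503
grip_force: 0.0
```

```bash
python3 - <<'E'
from h import *
plan(.3495,.2956,.021,1.314); snap("wrist","w12"); w=load("w12")
print([proj(w,P).round().tolist() for P in([.2672,.3172,.006],[.3495,.2956,.006],[.4318,.274,.006])])
E
```

```text
t=16.15 turn -3.145  q6~-3.75 shift [ -1.5   0.  119.7] rows 2.9 tilt 0.02 grasp [0.351  0.2953 0.1407] w 0.503 g 0.0 yaw 1.311
t=16.15 turn -0.003  q6~-0.61 shift [  1.5  -0.  119.7] rows 2.9 tilt 0.02 grasp [0.351  0.2953 0.1407] w 0.503 g 0.0 yaw 1.311
t=16.15 turn 3.138  q6~2.53 shift [ -1.5   0.  119.7] rows 2.9 tilt 0.02 grasp [0.351  0.2953 0.1407] w 0.503 g 0.0 yaw 1.311
[[259.0, 94.0], [259.0, 189.0], [259.0, 270.0]]
```

View pics/w12.png

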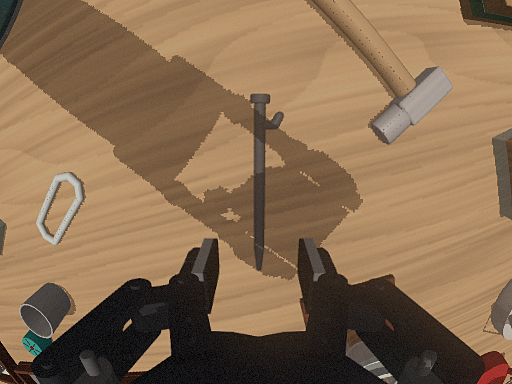

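The projected peg matches the picture: head (260,97), point (259,268), centred between the fingers. I'll descend and grip.

{"op": "drive_tool", "data": {
  "increments": [
    {"delta_pos": [1.5,0,25],"turn": 0,"jaw": 0},
    {"delta_pos": [0,0,35],"turn": 0,"jaw": 0},
    {"delta_pos": [0,0,30],"turn": 0,"jaw": 0},
    {"delta_pos": [0,0,15],"turn": 0,"jaw": 0},
    {"delta_pos": [0,0,10],"turn": 0,"jaw": 0},
    {"delta_pos": [0,0,3],"turn": 0,"jaw": 0},
    {"delta_pos": [0,0,0],"turn": 0,"jaw": 0},
    {"delta_pos": [0,0,0],"turn": 0,"jaw": 0}
  ]
}}

```text
time: 16.87
tool_pos: [0.35, 0.2965, 0.179]
tcp_rot: [0.405, 3.114, 0.002]
wrist_force: [-0.5, -0.2, 0.3]
width: 0.5
grip_force: 0.0
```

{"op": "drive_tool", "data": {
  "increments": [
    {"delta_pos": [0,0,0],"turn": 0,"jaw": -1},
    {"delta_pos": [0,0,0],"turn": 0,"jaw": -1},
    {"delta_pos": [0,0,0],"turn": 0,"jaw": -1},
    {"delta_pos": [0,0,0],"turn": 0,"jaw": -1},
    {"delta_pos": [0,0,0],"turn": 0,"jaw": -1},
    {"delta_pos": [0,0,0],"turn": 0,"jaw": -1},
    {"delta_pos": [0,0,0],"turn": 0,"jaw": -1}
  ],
  "grip_force": 60
}}

```text
time: 17.45
tool_pos: [0.3496, 0.2964, 0.1796]
tcp_rot: [0.405, 3.114, 0.003]
wrist_force: [-1.0, -0.9, 6.1]
width: 0.06
grip_force: 58.4
```

The width reads too small for the 10 mm shaft, so the tips are pinching its upper part. I'll open, go 4 mm lower and regrip.

{"op": "drive_tool", "data": {
  "increments": [
    {"delta_pos": [0,0,0],"turn": 0,"jaw": -0.4},
    {"delta_pos": [0,0,0],"turn": 0,"jaw": -0.4},
    {"delta_pos": [0,0,2],"turn": 0,"jaw": -0.4},
    {"delta_pos": [0,0,2.5],"turn": 0,"jaw": -0.4},
    {"delta_pos": [0,0,0],"turn": 0,"jaw": -0.4},
    {"delta_pos": [0,0,0],"turn": 0,"jaw": -0.4}
  ]
}}

```text
time: 17.95
tool_pos: [0.3489, 0.2959, 0.1733]
tcp_rot: [-0.405, -3.115, 0.0]
wrist_force: [1.3, 0.4, 0.3]
width: 0.297
grip_force: 0.2
```

{"op": "drive_tool", "data": {
  "increments": [
    {"delta_pos": [0,0,0],"turn": 0,"jaw": -1},
    {"delta_pos": [0,0,0],"turn": 0,"jaw": -1},
    {"delta_pos": [0,0,0],"turn": 0,"jaw": -1},
    {"delta_pos": [0,0,0],"turn": 0,"jaw": -1},
    {"delta_pos": [0,0,0],"turn": 0,"jaw": -1},
    {"delta_pos": [0,0,0],"turn": 0,"jaw": -1}
  ],
  "grip_force": 60
}}

```text
time: 18.45
tool_pos: [0.3492, 0.2961, 0.1739]
tcp_rot: [0.406, 3.115, 0.001]
wrist_force: [-0.6, -0.2, 5.1]
width: 0.083
grip_force: 59.1
```

{"op": "drive_tool", "data": {
  "increments": [
    {"delta_pos": [0,0,-15],"turn": 0,"jaw": -1},
    {"delta_pos": [0,0,-30],"turn": 0,"jaw": -1},
    {"delta_pos": [0,0,-40],"turn": 0.1,"jaw": -1},
    {"delta_pos": [0,0,-40],"turn": 0.117,"jaw": -1},
    {"delta_pos": [0,0,-40],"turn": 0.117,"jaw": -1},
    {"delta_pos": [0,0,-25],"turn": 0.117,"jaw": -1},
    {"delta_pos": [0,0,0],"turn": 0.117,"jaw": -1},
    {"delta_pos": [0,0,0],"turn": 0.117,"jaw": -1}
  ]
}}

```text
time: 19.12
tool_pos: [0.3494, 0.2962, 0.3658]
tcp_rot: [1.435, 2.792, 0.006]
wrist_force: [0.7, -0.9, -1.5]
width: 0.085
grip_force: 58.6
```

{"op": "drive_tool", "data": {
  "increments": [
    {"delta_pos": [0,0,0],"turn": 0.117,"jaw": -1},
    {"delta_pos": [0,0,0],"turn": 0.117,"jaw": -1},
    {"delta_pos": [0,0,0],"turn": 0.117,"jaw": -1},
    {"delta_pos": [0,0,0],"turn": 0.117,"jaw": -1},
    {"delta_pos": [0,0,0],"turn": 0.109,"jaw": -1},
    {"delta_pos": [0,0,0],"turn": 0,"jaw": -1},
    {"delta_pos": [0,0,0],"turn": 0,"jaw": -1}
  ]
}}

```text
time: 19.7
tool_pos: [0.3486, 0.2956, 0.3627]
tcp_rot: [-2.162, -2.279, 0.002]
wrist_force: [0.2, -0.0, -0.5]
width: 0.082
grip_force: 58.6
```

```bash
python3 - <<'E'
from h import *
plan(.601,-.128,.21,.052)
E
```

```text
t=19.70 turn -3.141  q6~-3.40 shift [ 436.  -230.2   -2.2] rows 10.5 tilt 0.09 grasp [0.3485 0.2955 0.2077] w 0.082 g 58.6 yaw 0.053
t=19.70 turn 0.001  q6~-0.26 shift [-436.   230.2   -2.2] rows 10.5 tilt 0.09 grasp [0.3485 0.2955 0.2077] w 0.082 g 58.6 yaw 0.053
t=19.70 turn 3.143  q6~2.88 shift [ 436.  -230.2   -2.2] rows 10.5 tilt 0.09 grasp [0.3485 0.2955 0.2077] w 0.082 g 58.6 yaw 0.053
```

{"op": "drive_tool", "data": {
  "increments": [
    {"delta_pos": [-18,10,0],"turn": 0,"jaw": -1},
    {"delta_pos": [-38,20,0],"turn": 0,"jaw": -1},
    {"delta_pos": [-38,20,0],"turn": 0,"jaw": -1},
    {"delta_pos": [-38,20,0],"turn": 0,"jaw": -1},
    {"delta_pos": [-38,20,0],"turn": 0,"jaw": -1},
    {"delta_pos": [-38,20,0],"turn": 0,"jaw": -1},
    {"delta_pos": [-38,20,0],"turn": 0,"jaw": -1},
    {"delta_pos": [-38,20,0],"turn": 0,"jaw": -1}
  ]
}}

```text
time: 20.37
tool_pos: [0.5088, 0.0253, 0.3633]
tcp_rot: [-2.162, -2.279, 0.0]
wrist_force: [0.2, 0.9, -1.2]
width: 0.086
grip_force: 58.7
```

{"op": "drive_tool", "data": {
  "increments": [
    {"delta_pos": [-38,20,0],"turn": 0,"jaw": -1},
    {"delta_pos": [-38,20,0],"turn": 0,"jaw": -1},
    {"delta_pos": [-38,20,0],"turn": 0,"jaw": -1},
    {"delta_pos": [-38,20,0],"turn": 0,"jaw": -1},
    {"delta_pos": [0,0,0],"turn": 0,"jaw": -1},
    {"delta_pos": [0,0,0],"turn": 0,"jaw": -1},
    {"delta_pos": [0,0,0],"turn": 0,"jaw": -1}
  ]
}}

```text
time: 20.95
tool_pos: [0.593, -0.1161, 0.3626]
tcp_rot: [-2.163, -2.275, 0.001]
wrist_force: [0.3, 0.5, -1.5]
width: 0.083
grip_force: 58.8
```

```bash
python3 - <<'E'
from h import *
plan(.601,-.128,.029,.052); snap("wrist","w13"); w=load("w13")
im=cv2.imread("pics/w13.png"); print(proj(w,[.6195,-.127,.028]))
t=snap("top","t13"); 
a=cv2.resize(im[0:384,120:420],None,fx=1.5,fy=1.5);b=cv2.resize(cv2.imread("pics/t13.png")[60:180,240:370],(0,0),fx=2.6,fy=2.6)
cv2.imwrite("pics/c13.png",np.hstack([a,cv2.copyMakeBorder(b,0,a.shape[0]-b.shape[0],0,0,0)]))
E
```

```text
t=20.95 turn -3.143  q6~-3.40 shift [ 12.7  -8.1 178.5] rows 4.3 tilt 0.13 grasp [ 0.5927 -0.116   0.2076] w 0.083 g 58.8 yaw 0.051
t=20.95 turn -0.001  q6~-0.26 shift [-12.7   8.1 178.5] rows 4.3 tilt 0.13 grasp [ 0.5927 -0.116   0.2076] w 0.083 g 58.8 yaw 0.051
t=20.95 turn 3.140  q6~2.88 shift [ 12.7  -8.1 178.5] rows 4.3 tilt 0.13 grasp [ 0.5927 -0.116   0.2076] w 0.083 g 58.8 yaw 0.051
[283.4633 188.9151]
```

View pics/c13.png

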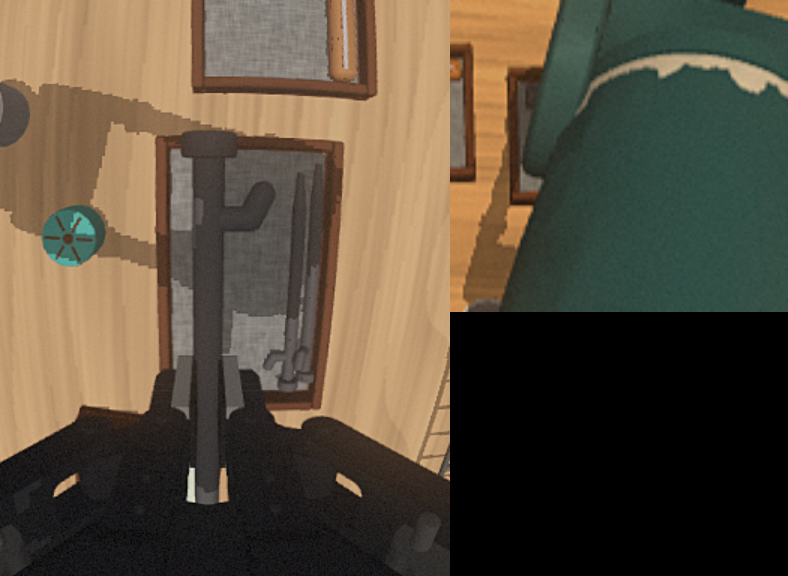

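The peg is held level with its head toward +y and its hook toward +x. Tray corners at (225,93), (349,95) and (335,272) allow a check of the tray pose.

```bash
python3 - <<'E'
from h import *
w=load("w13")
for p in[(225.3,92.7),(349.3,94.7),(334.7,272)]: print(onz(w,*p,.028)[:2])
print("knife tray near corners",onz(w,120+192/1.5,90/1.5,.028)[:2],onz(w,120+377/1.5,97/1.5,.028)[:2])
E
```

```text
[ 0.554  -0.0287]
[ 0.6817 -0.0213]
[ 0.6919 -0.2294]
knife tray near corners [0.5753 0.006 ] [0.7043 0.0144]
```

{"op": "drive_tool", "data": {
  "increments": [
    {"delta_pos": [-12.7,8,0],"turn": 0,"jaw": -1},
    {"delta_pos": [0,0,25],"turn": 0,"jaw": -1},
    {"delta_pos": [0,0,35],"turn": 0,"jaw": -1},
    {"delta_pos": [0,0,35],"turn": 0,"jaw": -1},
    {"delta_pos": [0,0,20],"turn": 0,"jaw": -1},
    {"delta_pos": [0,0,0],"turn": 0,"jaw": -1},
    {"delta_pos": [0,0,0],"turn": 0,"jaw": -1}
  ]
}}

```text
time: 21.63
tool_pos: [0.6014, -0.1276, 0.2474]
tcp_rot: [-2.162, -2.276, 0.002]
wrist_force: [1.5, 0.2, -1.4]
width: 0.082
grip_force: 58.8
```

```bash
python3 - <<'E'
from h import *
plan(.601,-.128,.029,.052)
E
```

```text
t=21.63 turn -3.142  q6~-3.40 shift [ 0.6 -0.2 63.4] rows 1.5 tilt 0.17 grasp [ 0.6009 -0.1275  0.0924] w 0.082 g 58.8 yaw 0.052
t=21.63 turn -0.000  q6~-0.26 shift [-0.6  0.2 63.4] rows 1.5 tilt 0.17 grasp [ 0.6009 -0.1275  0.0924] w 0.082 g 58.8 yaw 0.052
t=21.63 turn 3.141  q6~2.88 shift [ 0.6 -0.2 63.4] rows 1.5 tilt 0.17 grasp [ 0.6009 -0.1275  0.0924] w 0.082 g 58.8 yaw 0.052
```

{"op": "drive_tool", "data": {
  "increments": [
    {"delta_pos": [-1,2,20],"turn": 0,"jaw": -1},
    {"delta_pos": [0,0,20],"turn": 0,"jaw": -1},
    {"delta_pos": [0,0,12],"turn": 0,"jaw": -1},
    {"delta_pos": [0,0,6],"turn": 0,"jaw": -1},
    {"delta_pos": [0,0,4],"turn": 0,"jaw": -1},
    {"delta_pos": [0,0,0],"turn": 0,"jaw": -1},
    {"delta_pos": [0,0,0],"turn": 0,"jaw": -1}
  ]
}}

```text
time: 22.22
tool_pos: [0.6046, -0.1293, 0.1876]
tcp_rot: [2.164, 2.275, 0.001]
wrist_force: [0.4, -0.1, -0.5]
width: 0.081
grip_force: 58.8
```

{"op": "drive_tool", "data": {
  "increments": [
    {"delta_pos": [0,0,2],"turn": 0,"jaw": -1},
    {"delta_pos": [0,0,2],"turn": 0,"jaw": -1},
    {"delta_pos": [0,0,1],"turn": 0,"jaw": -1},
    {"delta_pos": [0,0,0],"turn": 0,"jaw": -1},
    {"delta_pos": [0,0,0],"turn": 0,"jaw": -1}
  ]
}}

```text
time: 22.63
tool_pos: [0.6042, -0.1293, 0.182]
tcp_rot: [2.165, 2.276, 0.001]
wrist_force: [-0.2, 0.6, 2.1]
width: 0.084
grip_force: 59.3
```

{"op": "drive_tool", "data": {
  "increments": [
    {"delta_pos": [0,0,0],"turn": 0,"jaw": -0.35},
    {"delta_pos": [0,0,0],"turn": 0,"jaw": -0.35},
    {"delta_pos": [0,0,0],"turn": 0,"jaw": -0.35},
    {"delta_pos": [0,0,-10],"turn": 0,"jaw": -0.35},
    {"delta_pos": [0,0,-30],"turn": 0,"jaw": -0.35},
    {"delta_pos": [0,0,-40],"turn": 0,"jaw": -0.35},
    {"delta_pos": [0,0,-40],"turn": 0,"jaw": 0},
    {"delta_pos": [0,0,-40],"turn": 0,"jaw": 0}
  ]
}}

```text
time: 23.3
tool_pos: [0.6035, -0.1291, 0.3436]
tcp_rot: [-2.165, -2.276, 0.0]
wrist_force: [1.1, 0.1, 1.0]
width: 0.5
grip_force: 0.0
```

```bash
python3 - <<'E'
from h import *
plan(.426,-.006,.13,0.0)
c=snap("wrist","w14");w=load("w14")
# peg dark pixels inside tray free area
print([proj(w,[.604+.05*0,y,.014]).round().tolist() for y in(-.045,-.13,-.2)])
E
```

```text
t=23.30 turn -3.092  q6~-3.16 shift [-123.1  177.4   58.7] rows 4.3 tilt 0.03 grasp [ 0.6035 -0.1291  0.1886] w 0.500 g 0.0 yaw 0.050
t=23.30 turn 0.050  q6~-0.01 shift [ 123.1 -177.4   58.7] rows 4.3 tilt 0.03 grasp [ 0.6035 -0.1291  0.1886] w 0.500 g 0.0 yaw 0.050
t=23.30 turn 3.192  q6~3.13 shift [-123.1  177.4   58.7] rows 4.3 tilt 0.03 grasp [ 0.6035 -0.1291  0.1886] w 0.500 g 0.0 yaw 0.050
[[264.0, 97.0], [259.0, 180.0], [256.0, 240.0]]
```

{"op": "drive_tool", "data": {
  "increments": [
    {"delta_pos": [0,0,0],"turn": 0.05,"jaw": 1},
    {"delta_pos": [18,-27,0],"turn": 0,"jaw": 1},
    {"delta_pos": [25,-36,0],"turn": 0,"jaw": 1},
    {"delta_pos": [25,-36,0],"turn": 0,"jaw": 1},
    {"delta_pos": [25,-36,0],"turn": 0,"jaw": 1},
    {"delta_pos": [20,-28,0],"turn": 0,"jaw": 1},
    {"delta_pos": [10,-14.4,0],"turn": 0,"jaw": 1},
    {"delta_pos": [0,0,0],"turn": 0,"jaw": 1}
  ]
}}

```text
time: 24.02
tool_pos: [0.4288, -0.0083, 0.3413]
tcp_rot: [-2.218, -2.223, 0.001]
wrist_force: [0.0, 0.2, -0.0]
width: 1.002
grip_force: 0.0
```

{"op": "drive_tool", "data": {
  "increments": [
    {"delta_pos": [0,0,0],"turn": 0,"jaw": 1},
    {"delta_pos": [0,0,0],"turn": 0,"jaw": 1}
  ]
}}

```text
time: 24.18
tool_pos: [0.4327, -0.0102, 0.3424]
tcp_rot: [2.22, 2.22, 0.002]
wrist_force: [0.5, -0.5, 0.4]
width: 1.004
grip_force: 0.0
```

```bash
python3 - <<'E'
from h import *
plan(.426,-.0065,.048,0.0)
E
```

```text
t=24.18 turn -3.141  q6~-3.16 shift [ -3.8   7.5 139.4] rows 3.3 tilt 0.14 grasp [ 0.4331 -0.0103  0.1874] w 1.004 g 0.0 yaw 0.000
t=24.18 turn 0.000  q6~-0.02 shift [  3.8  -7.5 139.4] rows 3.3 tilt 0.14 grasp [ 0.4331 -0.0103  0.1874] w 1.004 g 0.0 yaw 0.000
t=24.18 turn 3.142  q6~3.13 shift [ -3.8   7.5 139.4] rows 3.3 tilt 0.14 grasp [ 0.4331 -0.0103  0.1874] w 1.004 g 0.0 yaw 0.000
```

{"op": "drive_tool", "data": {
  "increments": [
    {"delta_pos": [3.8,-7.5,0],"turn": 0,"jaw": 1},
    {"delta_pos": [0,0,25],"turn": 0,"jaw": 1},
    {"delta_pos": [0,0,40],"turn": 0,"jaw": 1},
    {"delta_pos": [0,0,40],"turn": 0,"jaw": 1},
    {"delta_pos": [0,0,22],"turn": 0,"jaw": 1},
    {"delta_pos": [0,0,12],"turn": 0,"jaw": 1},
    {"delta_pos": [0,0,0],"turn": 0,"jaw": 1},
    {"delta_pos": [0,0,0],"turn": 0,"jaw": 1}
  ]
}}

```text
time: 24.85
tool_pos: [0.4245, -0.0064, 0.2019]
tcp_rot: [-2.221, -2.219, 0.002]
wrist_force: [0.2, 0.3, 0.5]
width: 1.0
grip_force: 0.0
```

{"op": "drive_tool", "data": {
  "increments": [
    {"delta_pos": [0,0,0],"turn": 0,"jaw": -1},
    {"delta_pos": [0,0,0],"turn": 0,"jaw": -1},
    {"delta_pos": [0,0,0],"turn": 0,"jaw": -1},
    {"delta_pos": [0,0,0],"turn": 0,"jaw": -1},
    {"delta_pos": [0,0,0],"turn": 0,"jaw": -1},
    {"delta_pos": [0,0,0],"turn": 0,"jaw": -1}
  ],
  "grip_force": 35
}}

```text
time: 25.35
tool_pos: [0.4256, -0.0062, 0.2043]
tcp_rot: [2.219, 2.22, 0.003]
wrist_force: [-0.8, -0.1, 6.0]
width: 0.614
grip_force: 36.4
```

```bash
python3 - <<'E'
from h import *
plan(.538,-.394,.22,-.06)
E
```

```text
t=25.35 turn -3.082  q6~-3.71 shift [ 380.3 -135.5 -170.2] rows 9.1 tilt 0.20 grasp [ 0.4261 -0.0063  0.0493] w 0.614 g 36.4 yaw 0.000
t=25.35 turn 0.060  q6~-0.57 shift [-380.3  135.5 -170.2] rows 9.1 tilt 0.20 grasp [ 0.4261 -0.0063  0.0493] w 0.614 g 36.4 yaw 0.000
t=25.35 turn 3.202  q6~2.57 shift [ 380.3 -135.5 -170.2] rows 9.1 tilt 0.20 grasp [ 0.4261 -0.0063  0.0493] w 0.614 g 36.4 yaw 0.000
```

{"op": "drive_tool", "data": {
  "increments": [
    {"delta_pos": [0,0,-20],"turn": 0,"jaw": -1},
    {"delta_pos": [0,0,-40],"turn": 0,"jaw": -1},
    {"delta_pos": [0,0,-40],"turn": 0.03,"jaw": -1},
    {"delta_pos": [0,0,-40],"turn": 0.03,"jaw": -1},
    {"delta_pos": [-20,7,-30],"turn": 0,"jaw": -1},
    {"delta_pos": [-38,13.5,0],"turn": 0,"jaw": -1},
    {"delta_pos": [-38,13.5,0],"turn": 0,"jaw": -1},
    {"delta_pos": [-38,13.5,0],"turn": 0,"jaw": -1}
  ]
}}

```text
time: 26.02
tool_pos: [0.4641, -0.144, 0.3746]
tcp_rot: [2.283, 2.153, 0.003]
wrist_force: [0.9, 1.0, -1.0]
width: 0.614
grip_force: 37.4
```

{"op": "drive_tool", "data": {
  "increments": [
    {"delta_pos": [-38,13.5,0],"turn": 0,"jaw": -1},
    {"delta_pos": [-38,13.5,0],"turn": 0,"jaw": -1},
    {"delta_pos": [-38,13.5,0],"turn": 0,"jaw": -1},
    {"delta_pos": [-38,13.5,0],"turn": 0,"jaw": -1},
    {"delta_pos": [-38,13.5,0],"turn": 0,"jaw": -1},
    {"delta_pos": [-38,13.5,0],"turn": 0,"jaw": -1},
    {"delta_pos": [-20,7,0],"turn": 0,"jaw": -1},
    {"delta_pos": [0,0,0],"turn": 0,"jaw": -1}
  ]
}}

```text
time: 26.68
tool_pos: [0.5371, -0.3999, 0.3725]
tcp_rot: [2.289, 2.148, -0.001]
wrist_force: [0.3, -0.0, 0.0]
width: 0.612
grip_force: 37.4
```

{"op": "drive_tool", "data": {
  "increments": [
    {"delta_pos": [0,0,0],"turn": 0,"jaw": -1},
    {"delta_pos": [0,0,0],"turn": 0,"jaw": -1}
  ]
}}

```text
time: 26.85
tool_pos: [0.5364, -0.395, 0.3722]
tcp_rot: [-2.286, -2.153, -0.0]
wrist_force: [-0.1, -0.0, -0.6]
width: 0.613
grip_force: 37.4
```

```bash
python3 - <<'E'
from h import *
plan(.538,-.394,.059,-.06); snap("wrist","w15"); w=load("w15")
im=cv2.imread("pics/w15.png"); hsv=cv2.cvtColor(im,cv2.COLOR_BGR2HSV)
# tray floor: pale green; print the visible floor's extent on z=.008
m=((hsv[...,0]>28)&(hsv[...,0]<85)&(hsv[...,2]>110)&(hsv[...,1]>15)&(hsv[...,1]<70)).astype(np.uint8)*255
cs=sorted(cv2.findContours(cv2.morphologyEx(m,cv2.MORPH_OPEN,np.ones((3,3))),0,1)[0],key=cv2.contourArea)[-3:]
for c in cs:
    q=np.array([onz(w,*p[0],.008)[:2] for p in c]); print(cv2.contourArea(c),cv2.boundingRect(c),q.min(0),q.max(0))
E
```

```text
t=26.85 turn -3.142  q6~-3.71 shift [ -0.7  -1.7 158.2] rows 3.8 tilt 0.08 grasp [ 0.5363 -0.3948  0.2172] w 0.613 g 37.4 yaw -0.060
t=26.85 turn -0.000  q6~-0.57 shift [  0.7   1.7 158.2] rows 3.8 tilt 0.08 grasp [ 0.5363 -0.3948  0.2172] w 0.613 g 37.4 yaw -0.060
t=26.85 turn 3.141  q6~2.57 shift [ -0.7  -1.7 158.2] rows 3.8 tilt 0.08 grasp [ 0.5363 -0.3948  0.2172] w 0.613 g 37.4 yaw -0.060
341.0 (289, 187, 20, 38) [ 0.5701 -0.464 ] [ 0.5934 -0.4167]
1106.5 (214, 161, 41, 62) [ 0.4792 -0.455 ] [ 0.5296 -0.3793]
2314.0 (213, 60, 59, 90) [ 0.4879 -0.3678] [ 0.5539 -0.2639]
```

{"op": "drive_tool", "data": {
  "increments": [
    {"delta_pos": [0.7,1.7,20],"turn": 0,"jaw": -1},
    {"delta_pos": [0,0,38],"turn": 0,"jaw": -1},
    {"delta_pos": [0,0,38],"turn": 0,"jaw": -1},
    {"delta_pos": [0,0,30],"turn": 0,"jaw": -1},
    {"delta_pos": [0,0,15],"turn": 0,"jaw": -1},
    {"delta_pos": [0,0,8],"turn": 0,"jaw": -1},
    {"delta_pos": [0,0,4],"turn": 0,"jaw": -1},
    {"delta_pos": [0,0,0],"turn": 0,"jaw": -1}
  ]
}}

```text
time: 27.57
tool_pos: [0.539, -0.3948, 0.2203]
tcp_rot: [2.286, 2.154, 0.0]
wrist_force: [0.6, 0.1, -1.3]
width: 0.611
grip_force: 37.4
```

{"op": "drive_tool", "data": {
  "increments": [
    {"delta_pos": [0,0,2],"turn": 0,"jaw": -1},
    {"delta_pos": [0,0,2],"turn": 0,"jaw": -1},
    {"delta_pos": [0,0,0],"turn": 0,"jaw": -1},
    {"delta_pos": [0,0,0],"turn": 0,"jaw": -1}
  ]
}}

```text
time: 27.9
tool_pos: [0.5388, -0.3953, 0.2167]
tcp_rot: [2.286, 2.152, 0.0]
wrist_force: [0.4, -0.5, -0.5]
width: 0.613
grip_force: 37.4
```

{"op": "drive_tool", "data": {
  "increments": [
    {"delta_pos": [0,0,2],"turn": 0,"jaw": -1},
    {"delta_pos": [0,0,2],"turn": 0,"jaw": -1},
    {"delta_pos": [0,0,1],"turn": 0,"jaw": -1},
    {"delta_pos": [0,0,0],"turn": 0,"jaw": -1},
    {"delta_pos": [0,0,0],"turn": 0,"jaw": -1}
  ]
}}

```text
time: 28.32
tool_pos: [0.5388, -0.3952, 0.2123]
tcp_rot: [2.286, 2.153, 0.0]
wrist_force: [-2.5, 1.8, 7.3]
width: 0.614
grip_force: 38.1
```

{"op": "drive_tool", "data": {
  "increments": [
    {"delta_pos": [0,0,0],"turn": 0,"jaw": 0.8},
    {"delta_pos": [0,0,0],"turn": 0,"jaw": 0.8},
    {"delta_pos": [0,0,0],"turn": 0,"jaw": 0.8},
    {"delta_pos": [0,0,0],"turn": 0,"jaw": 0.8},
    {"delta_pos": [0,0,-15],"turn": 0,"jaw": 0.8},
    {"delta_pos": [0,0,-40],"turn": 0,"jaw": 0.8},
    {"delta_pos": [0,0,-40],"turn": 0,"jaw": 0.8},
    {"delta_pos": [0,0,-40],"turn": 0,"jaw": 0.5}
  ]
}}

```text
time: 28.98
tool_pos: [0.5382, -0.3947, 0.3471]
tcp_rot: [-2.286, -2.153, 0.0]
wrist_force: [0.9, -0.6, 0.2]
width: 0.78
grip_force: 0.0
```

{"op": "drive_tool", "data": {
  "increments": [
    {"delta_pos": [0,0,0],"turn": -0.118,"jaw": 0.2},
    {"delta_pos": [0,0,0],"turn": -0.118,"jaw": 0.2},
    {"delta_pos": [0,0,0],"turn": -0.118,"jaw": 0.2},
    {"delta_pos": [0,0,0],"turn": -0.118,"jaw": 0.2},
    {"delta_pos": [0,0,0],"turn": -0.118,"jaw": 0.2},
    {"delta_pos": [0,0,0],"turn": -0.118,"jaw": 0.2},
    {"delta_pos": [0,0,0],"turn": -0.12,"jaw": 0.2},
    {"delta_pos": [0,0,0],"turn": 0,"jaw": 0.2}
  ]
}}

```text
time: 29.65
tool_pos: [0.5385, -0.3949, 0.3466]
tcp_rot: [1.223, 2.893, -0.0]
wrist_force: [-0.0, -0.4, 0.1]
width: 0.602
grip_force: 0.0
```

```bash
python3 - <<'E'
from h import *
plan(.350,-.2945,.1,.768)
E
```

```text
t=29.65 turn -3.139  q6~-4.61 shift [-203.4   65.8   91.4] rows 4.9 tilt 0.04 grasp [ 0.5386 -0.395   0.1916] w 0.602 g 0.0 yaw 0.771
t=29.65 turn 0.003  q6~-1.47 shift [203.4 -65.8  91.4] rows 4.9 tilt 0.04 grasp [ 0.5386 -0.395   0.1916] w 0.602 g 0.0 yaw 0.771
t=29.65 turn 3.145  q6~1.67 shift [-203.4   65.8   91.4] rows 4.9 tilt 0.04 grasp [ 0.5386 -0.395   0.1916] w 0.602 g 0.0 yaw 0.771
```

{"op": "drive_tool", "data": {
  "increments": [
    {"delta_pos": [23,-7.8,0],"turn": 0,"jaw": 0.2},
    {"delta_pos": [38,-12,0],"turn": 0,"jaw": 0.2},
    {"delta_pos": [38,-12,0],"turn": 0,"jaw": 0.2},
    {"delta_pos": [38,-12,0],"turn": 0,"jaw": 0.2},
    {"delta_pos": [38,-12,0],"turn": 0,"jaw": 0.2},
    {"delta_pos": [28,-10,0],"turn": 0,"jaw": 0.2},
    {"delta_pos": [0,0,0],"turn": 0,"jaw": 0.2},
    {"delta_pos": [0,0,0],"turn": 0,"jaw": 0.2}
  ]
}}

```text
time: 30.32
tool_pos: [0.349, -0.294, 0.3462]
tcp_rot: [1.232, 2.888, -0.001]
wrist_force: [0.4, -0.5, 0.4]
width: 0.597
grip_force: 0.0
```

```bash
python3 - <<'E'
from h import *
plan(.350,-.2945,.022,.768); snap("wrist","w16"); w=load("w16")
im=cv2.imread("pics/w16.png"); hsv=cv2.cvtColor(im,cv2.COLOR_BGR2HSV)
a,b=proj(w,[.322,-.266,.012]),proj(w,[.3785,-.323,.012]);print(a,b)
m=((hsv[...,0]<13)&(hsv[...,1]>120)&(hsv[...,2]>60)).astype(np.uint8)*255
cs=[c for c in cv2.findContours(m,0,1)[0] if cv2.contourArea(c)>250]
for c in cs:
    (x,y),(p,q),an=cv2.minAreaRect(c); print(cv2.contourArea(c),round(x),round(y),round(p),round(q),round(an),onz(w,x,y,.012)[:2])
E
```

```text
t=30.32 turn -3.145  q6~-4.61 shift [  0.5  -0.3 169.2] rows 4.1 tilt 0.09 grasp [ 0.3492 -0.2941  0.1912] w 0.597 g 0.0 yaw 0.764
t=30.32 turn -0.004  q6~-1.47 shift [ -0.5   0.3 169.2] rows 4.1 tilt 0.09 grasp [ 0.3492 -0.2941  0.1912] w 0.597 g 0.0 yaw 0.764
t=30.32 turn 3.138  q6~1.67 shift [  0.5  -0.3 169.2] rows 4.1 tilt 0.09 grasp [ 0.3492 -0.2941  0.1912] w 0.597 g 0.0 yaw 0.764
[258.8792 141.1073] [259.997  214.3032]
277.0 275 311 5 81 56 [ 0.4875 -0.4079]
373.0 372 272 60 38 53 [ 0.5371 -0.2823]
892.5 483 230 63 156 41 [ 0.6275 -0.1251]
1507.5 323 67 42 46 76 [ 0.3143 -0.164 ]
```

```bash
python3 - <<'E'
from h import *
w=load("w16"); im=cv2.imread("pics/w16.png"); lab=cv2.cvtColor(cv2.medianBlur(im,3),cv2.COLOR_BGR2LAB)
x0,y0=215,115; g=lab[y0:240,x0:305,1]
th,m=cv2.threshold(g,0,255,cv2.THRESH_OTSU)
for c in cv2.findContours(m,0,1)[0]:
    if cv2.contourArea(c)>150:
        (x,y),s,an=cv2.minAreaRect(c); print(th,cv2.contourArea(c),x+x0,y+y0,s,an,cv2.boundingRect(c),onz(w,x+x0,y+y0,.012)[:2])
        l=cv2.fitLine(c,2,0,.01,.01).ravel(); print("axis px",l)
E
```

```text
136.0 2107.5 259.5 213.0 (52.0, 89.0) 90.0 (0, 72, 90, 53) [ 0.377  -0.3223]
axis px [  0.9608   0.2771  34.013  103.9306]
136.0 3807.5 259.5 162.0 (94.0, 89.0) 90.0 (0, 0, 90, 95) [ 0.3377 -0.2814]
axis px [ 0.7195 -0.6945 33.6515 37.3044]
```

The knife was measured consistently from w1, w2, top and side, so I'll grip it and judge by the width.

{"op": "drive_tool", "data": {
  "increments": [
    {"delta_pos": [0,0,25],"turn": 0,"jaw": 0.2},
    {"delta_pos": [0,0,40],"turn": 0,"jaw": 0.2},
    {"delta_pos": [0,0,40],"turn": 0,"jaw": 0.2},
    {"delta_pos": [0,0,35],"turn": 0,"jaw": 0.2},
    {"delta_pos": [0,0,18],"turn": 0,"jaw": 0.2},
    {"delta_pos": [0,0,8],"turn": 0,"jaw": 0.2},
    {"delta_pos": [0,0,3],"turn": 0,"jaw": 0.2},
    {"delta_pos": [0,0,0],"turn": 0,"jaw": 0.2}
  ]
}}

```text
time: 31.03
tool_pos: [0.3512, -0.2954, 0.1767]
tcp_rot: [1.228, 2.891, -0.0]
wrist_force: [0.0, -0.8, 0.1]
width: 0.599
grip_force: 0.0
```

{"op": "drive_tool", "data": {
  "increments": [
    {"delta_pos": [0,0,0],"turn": 0,"jaw": 0.2},
    {"delta_pos": [0,0,0],"turn": 0,"jaw": -1},
    {"delta_pos": [0,0,0],"turn": 0,"jaw": -1},
    {"delta_pos": [0,0,0],"turn": 0,"jaw": -1},
    {"delta_pos": [0,0,0],"turn": 0,"jaw": -1},
    {"delta_pos": [0,0,0],"turn": 0,"jaw": -1},
    {"delta_pos": [0,0,0],"turn": 0,"jaw": -1}
  ],
  "grip_force": 45
}}

```text
time: 31.62
tool_pos: [0.3509, -0.2953, 0.1782]
tcp_rot: [1.226, 2.889, -0.002]
wrist_force: [-0.6, 0.9, 6.4]
width: 0.221
grip_force: 43.8
```

```bash
python3 - <<'E'
from h import *
plan(.614,.116,.2,.06)
E
```

```text
t=31.62 turn -2.434  q6~-3.01 shift [-394.8 -287.3 -177.1] rows 9.5 tilt 0.19 grasp [ 0.3513 -0.2957  0.0232] w 0.221 g 43.8 yaw 0.768
t=31.62 turn 0.708  q6~0.13 shift [ 394.8  287.3 -177.1] rows 9.5 tilt 0.19 grasp [ 0.3513 -0.2957  0.0232] w 0.221 g 43.8 yaw 0.768
t=31.62 turn 3.850  q6~3.27 shift [-394.8 -287.3 -177.1] rows 9.5 tilt 0.19 grasp [ 0.3513 -0.2957  0.0232] w 0.221 g 43.8 yaw 0.768
```

{"op": "drive_tool", "data": {
  "increments": [
    {"delta_pos": [0,0,-15],"turn": 0,"jaw": -1},
    {"delta_pos": [0,0,-32],"turn": 0,"jaw": -1},
    {"delta_pos": [0,0,-40],"turn": 0.118,"jaw": -1},
    {"delta_pos": [0,0,-40],"turn": 0.118,"jaw": -1},
    {"delta_pos": [0,0,-40],"turn": 0.118,"jaw": -1},
    {"delta_pos": [0,0,-10],"turn": 0.118,"jaw": -1},
    {"delta_pos": [0,0,0],"turn": 0.118,"jaw": -1},
    {"delta_pos": [0,0,0],"turn": 0.118,"jaw": -1}
  ]
}}

```text
time: 32.28
tool_pos: [0.3504, -0.2949, 0.356]
tcp_rot: [2.157, 2.277, -0.0]
wrist_force: [-0.7, -0.6, -0.9]
width: 0.222
grip_force: 43.9
```

{"op": "drive_tool", "data": {
  "increments": [
    {"delta_pos": [20,14,0],"turn": 0,"jaw": -1},
    {"delta_pos": [38,27,0],"turn": 0,"jaw": -1},
    {"delta_pos": [38,27,0],"turn": 0,"jaw": -1},
    {"delta_pos": [38,27,0],"turn": 0,"jaw": -1},
    {"delta_pos": [38,27,0],"turn": 0,"jaw": -1},
    {"delta_pos": [38,27,0],"turn": 0,"jaw": -1},
    {"delta_pos": [38,27,0],"turn": 0,"jaw": -1},
    {"delta_pos": [38,27,0],"turn": 0,"jaw": -1}
  ]
}}

```text
time: 32.95
tool_pos: [0.5177, -0.0243, 0.354]
tcp_rot: [2.153, 2.287, 0.001]
wrist_force: [-0.4, -0.4, -0.7]
width: 0.22
grip_force: 43.9
```

{"op": "drive_tool", "data": {
  "increments": [
    {"delta_pos": [38,27,0],"turn": 0,"jaw": -1},
    {"delta_pos": [38,27,0],"turn": 0,"jaw": -1},
    {"delta_pos": [20,14,0],"turn": 0,"jaw": -1},
    {"delta_pos": [0,0,0],"turn": 0,"jaw": -1},
    {"delta_pos": [0,0,0],"turn": 0,"jaw": -1},
    {"delta_pos": [0,0,0],"turn": 0,"jaw": -1}
  ]
}}

```text
time: 33.45
tool_pos: [0.5736, 0.0648, 0.3533]
tcp_rot: [-2.153, -2.287, 0.002]
wrist_force: [0.6, -0.7, -1.0]
width: 0.218
grip_force: 43.9
```

```bash
python3 - <<'E'
from h import *
plan(.612,.1155,.033,.06)
E
```

```text
t=33.45 turn -3.141  q6~-3.01 shift [-48.4 -41.7 165.2] rows 4.0 tilt 0.07 grasp [0.5734 0.0648 0.1983] w 0.218 g 43.9 yaw 0.060
t=33.45 turn 0.000  q6~0.13 shift [ 48.4  41.7 165.2] rows 4.0 tilt 0.07 grasp [0.5734 0.0648 0.1983] w 0.218 g 43.9 yaw 0.060
t=33.45 turn 3.142  q6~3.27 shift [-48.4 -41.7 165.2] rows 4.0 tilt 0.07 grasp [0.5734 0.0648 0.1983] w 0.218 g 43.9 yaw 0.060
```

{"op": "drive_tool", "data": {
  "increments": [
    {"delta_pos": [24.2,21,0],"turn": 0,"jaw": -1},
    {"delta_pos": [24.2,20.7,10],"turn": 0,"jaw": -1},
    {"delta_pos": [0,0,35],"turn": 0,"jaw": -1},
    {"delta_pos": [0,0,40],"turn": 0,"jaw": -1},
    {"delta_pos": [0,0,25],"turn": 0,"jaw": -1},
    {"delta_pos": [0,0,0],"turn": 0,"jaw": -1},
    {"delta_pos": [0,0,0],"turn": 0,"jaw": -1}
  ]
}}

```text
time: 34.03
tool_pos: [0.6115, 0.1144, 0.2419]
tcp_rot: [-2.154, -2.283, 0.006]
wrist_force: [-0.2, 0.8, -0.2]
width: 0.218
grip_force: 43.9
```

```bash
python3 - <<'E'
from h import *
plan(.612,.1155,.031,.06)
E
```

```text
t=34.03 turn -3.143  q6~-3.01 shift [-1.2 -1.6 55.9] rows 1.3 tilt 0.28 grasp [0.6107 0.1142 0.0869] w 0.218 g 43.9 yaw 0.058
t=34.03 turn -0.002  q6~0.13 shift [ 1.2  1.6 55.9] rows 1.3 tilt 0.28 grasp [0.6107 0.1142 0.0869] w 0.218 g 43.9 yaw 0.058
t=34.03 turn 3.140  q6~3.27 shift [-1.2 -1.6 55.9] rows 1.3 tilt 0.28 grasp [0.6107 0.1142 0.0869] w 0.218 g 43.9 yaw 0.058
```

{"op": "drive_tool", "data": {
  "increments": [
    {"delta_pos": [0.5,0,20],"turn": 0,"jaw": -1},
    {"delta_pos": [0,0,15],"turn": 0,"jaw": -1},
    {"delta_pos": [0,0,10],"turn": 0,"jaw": -1},
    {"delta_pos": [0,0,5],"turn": 0,"jaw": -1},
    {"delta_pos": [0,0,2],"turn": 0,"jaw": -1},
    {"delta_pos": [0,0,1.5],"turn": 0,"jaw": -1},
    {"delta_pos": [0,0,0],"turn": 0,"jaw": -1},
    {"delta_pos": [0,0,0],"turn": 0,"jaw": -1}
  ]
}}

```text
time: 34.7
tool_pos: [0.6134, 0.1165, 0.1911]
tcp_rot: [2.153, 2.286, 0.002]
wrist_force: [0.4, 0.7, -0.5]
width: 0.22
grip_force: 43.9
```

{"op": "drive_tool", "data": {
  "increments": [
    {"delta_pos": [0,0,2],"turn": 0,"jaw": -1},
    {"delta_pos": [0,0,2],"turn": 0,"jaw": -1},
    {"delta_pos": [0,0,1],"turn": 0,"jaw": -1},
    {"delta_pos": [0,0,0],"turn": 0,"jaw": -1},
    {"delta_pos": [0,0,0],"turn": 0,"jaw": -1}
  ]
}}

```text
time: 35.12
tool_pos: [0.6133, 0.1166, 0.1862]
tcp_rot: [2.153, 2.287, 0.001]
wrist_force: [-2.9, -0.6, 5.7]
width: 0.216
grip_force: 44.7
```

{"op": "drive_tool", "data": {
  "increments": [
    {"delta_pos": [0,0,0],"turn": 0,"jaw": -0.1},
    {"delta_pos": [0,0,0],"turn": 0,"jaw": -0.1},
    {"delta_pos": [0,0,0],"turn": 0,"jaw": -0.1},
    {"delta_pos": [0,0,0],"turn": 0,"jaw": -0.1},
    {"delta_pos": [0,0,-10],"turn": 0,"jaw": -0.1},
    {"delta_pos": [0,0,-30],"turn": 0,"jaw": -0.1},
    {"delta_pos": [0,0,-40],"turn": 0,"jaw": -0.1},
    {"delta_pos": [0,0,-40],"turn": 0,"jaw": -0.1}
  ]
}}

```text
time: 35.78
tool_pos: [0.612, 0.1163, 0.3053]
tcp_rot: [-2.152, -2.285, 0.004]
wrist_force: [0.6, 0.5, 1.3]
width: 0.451
grip_force: 0.0
```

{"op": "drive_tool", "data": {
  "increments": [
    {"delta_pos": [-30,-20,-40],"turn": 0,"jaw": -0.1},
    {"delta_pos": [-38,-38,-30],"turn": 0,"jaw": -0.1},
    {"delta_pos": [-38,-38,0],"turn": 0,"jaw": -0.1},
    {"delta_pos": [-38,-38,0],"turn": 0,"jaw": -0.1},
    {"delta_pos": [-38,-38,0],"turn": 0,"jaw": -0.1},
    {"delta_pos": [-38,0,0],"turn": 0,"jaw": -0.1},
    {"delta_pos": [-38,0,0],"turn": 0,"jaw": -0.1},
    {"delta_pos": [-38,0,0],"turn": 0,"jaw": -0.1}
  ]
}}

```text
time: 36.45
tool_pos: [0.4975, -0.1435, 0.3574]
tcp_rot: [2.152, 2.286, 0.001]
wrist_force: [1.0, 0.4, -0.6]
width: 0.447
grip_force: 0.0
```

{"op": "drive_tool", "data": {
  "increments": [
    {"delta_pos": [-38,0,0],"turn": 0,"jaw": -0.1},
    {"delta_pos": [-38,0,0],"turn": 0,"jaw": -0.1},
    {"delta_pos": [-38,0,0],"turn": 0,"jaw": -0.1},
    {"delta_pos": [-38,0,0],"turn": 0,"jaw": -0.1},
    {"delta_pos": [-38,0,0],"turn": 0,"jaw": -0.1},
    {"delta_pos": [0,0,0],"turn": 0,"jaw": -0.1},
    {"delta_pos": [0,0,0],"turn": 0,"jaw": -0.1},
    {"delta_pos": [0,0,0],"turn": 0,"jaw": -0.1}
  ]
}}

```text
time: 37.12
tool_pos: [0.5097, -0.3317, 0.3564]
tcp_rot: [-2.154, -2.285, -0.001]
wrist_force: [-0.1, 0.2, -0.1]
width: 0.448
grip_force: 0.0
```

```bash
python3 - <<'E'
from h import *
plan(.6,0,.2); snap("top","tf"); snap("side","sf")
a=cv2.resize(cv2.imread("pics/tf.png")[70:200,70:450],None,fx=2.1,fy=2.1);b=cv2.resize(cv2.imread("pics/sf.png")[100:285,130:460],(a.shape[1],320),interpolation=cv2.INTER_AREA)
cv2.imwrite("pics/final.png",np.vstack([a,b]));print(a.shape,b.shape)
E
```

```text
t=37.12 turn 0.000  q6~-0.06 shift [325.7 109.8   1.6] rows 7.8 tilt 0.05 grasp [ 0.5096 -0.3316  0.2014] w 0.448 g 0.0 yaw 0.059
(273, 798, 3) (320, 798, 3)
```

View pics/final.png

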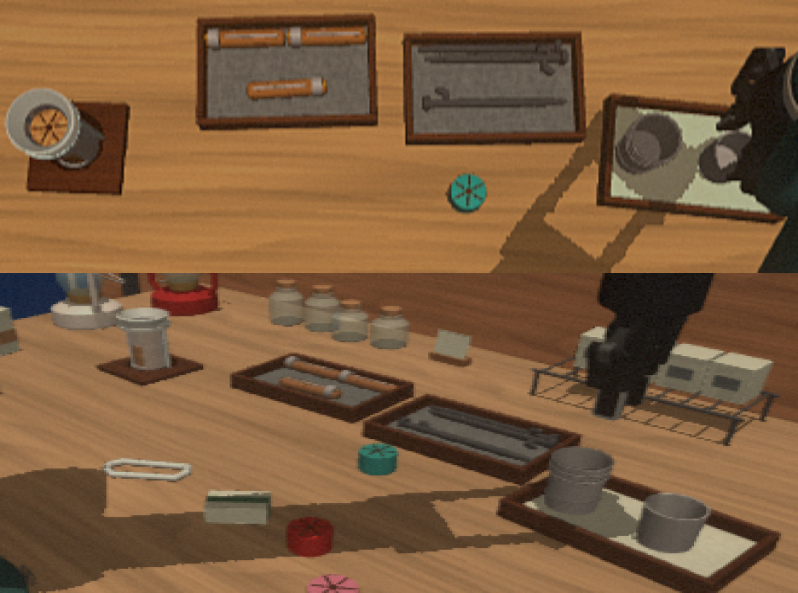

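The final view shows everything in place. The scored thin puck is on top in the tube at (48,128), the knife lies flat in its tray at (288,88), and the peg lies lengthwise in its tray at (495,102). The cup stands upright beside the stack at (672,522).

```bash
python3 -c "
from workcell import bot
print(bot.finish_job())"
```

```text
the job is handed in; nothing more can be done
None
```

The job is handed in at about 37 s on the robot's clock: the peg, knife and cup are in their trays, and the tube holds the thick puck with the thin one on top.

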